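Hang the caned chair-back on two gated hooks

ROBOT

A 6-joint arm with a two-finger parallel gripper is mounted at the origin on the work surface. World frame = base frame: x ahead of the robot, y to its left, z up, the work surface at z = 0. Lengths are in m, angles in rad, forces in N, time in s.
With the tool pointing down it reaches from about 0.225 to 0.875 m from the base axis. Payload 3.4 kg.
Tool frame: the origin (TCP) lies between the finger pads; the fingertips stand 11 mm ahead of it and the grasp point (between the pads) lies 8 mm behind it (tips_ahead is the distance from the TCP to the fingertips, in m); z points along the fingers, x is the direction in which the jaws open and shut, and the axes are right-handed (so a half turn about z gives the same grasp; the last joint's range is limited). The gripper opens to 85 mm and grips with 20 to 120 N. Pads are 22 mm wide; open, the fingers measure 114 mm over their backs; the gripper's body (76 mm by 85 mm) begins 54 mm behind the grasp point. The pads swing forward as they close: fully open they stand 13 mm farther back than shut.
Start: joints at [-1.307, 0.276, 1.505, -0, 1.361, -0.121], TCP at [0.216, -0.533, 0.206] pointing down, gripper open.
Joint ranges: [-2.89, 2.89], [-0.75, 2.08], [0.22, 2.7], [-1.18, 4.32], [0.11, 2.71], [-2.7, 2.7]. Speed limits (rad/s): [2.57, 2.57, 3.14, 3.14, 3.14, 3.14].

INTERFACE

Orientations are given as a unit quaternion [w, x, y, z].
In Python, from rig import get_state, get_image, sign_off, masks_of, tips_ahead gives the robot as it stands.
- The arm moves only by the tool play_rows, never from a script. Its argument "series" is a list of rows, each an object of numbers: "fingers": the closure, from -1 (fully open) to 1 (shut); "dx", "dy", "dz": the shift along the world's x, y, z in mm; "turn": the turn about the world's z in rad. A call has 1 to 20 rows; each row shifts and turns the pose as measured when the row begins; what a row does not reach is not made up. A row lasts 1/12 s, in which the tool goes at most 41.7 mm and 7.16 degrees, less where a joint would pass 70% of its speed; a pose out of reach is approached as far as the arm can. A call with a gripper value outside its range is refused whole. The fingers move at their own pace and stop on an object; "squeeze" is the grip in N (left out, the last holds). Time passes only in rows, so rows that do not move let the fingers close. It gives the time, the measured TCP pose, the force and the opening at its end, in the units of the state.
- get_state(): the state, without advancing time (a new reading comes with each control period).
- get_image(name): name is "scene" or "top"; returns a dict with "pixels" (480x640x3 uint8, red, green, blue), "vfov" (degrees; the focal length in pixels is half the picture's height over the tangent of half this angle, whatever the lens; pixels are square), "cx", "cy" (the principal point, pixels), "rvec" (rotation vector, rad) and "tvec" (3), from world to camera coordinates, as OpenCV has them. Camera axes: x right, y down, z forward; pixel columns grow to the right and rows downward; lengths in m; the calibration is good to about 2 mm. A picture is of the moment at which its call begins. There is no depth.
- sign_off(): hands the job in, once; it reports no verdict.
Trained networks look in a picture, given as the dict that the camera call returned (one of the last four; its "shot" number tells which), for a name from the list of things; names that differ only in an ending like _2 or _b are one class to them, and where a whole thing is asked for, a point or a joint stands for the part that bears it (a point fixed in the world has none). Each returns a list of dicts, best first, with "p" (0 to 1); they miss things now and then, are a little off and sometimes report something else, mostly with a low value. They report only what shows in the picture. A call takes as long as a camera call. They do not tell look-alikes from the thing itself.
- masks_of(picture, label): "region" (480x640 bool, what is visible of it) and "xy" ([column, row] in pixels, amid what is visible of it).
The state is a dict: "clock": time; "qpos": joint angles; "qd": joint speeds; "effort": joint torques, N m; "position": TCP position; "ee_rot": TCP orientation; "contact_force": force on the tool from outside, world axes, zero at the start; "moment": the same for the moment, N m; "width": finger opening in m.
Only numpy, scipy, OpenCV 4.12 (cv2) and the standard library are available. Lean on these libraries where they do the work, as an engineer would, in place of code of your own. Each camera call takes 0.05 s, during which the arm holds its last target. There are 200 camera calls.

TASK

Lift the caned chair-back panel out of its cradle by its top rail and hang it on the stand by its two dowels, one in each sprung hook: press it down gently, no harder than needed, until both red gates have snapped shut above the dowels, never driving a hook to the bottom of its spring travel. Make sure that both sides are latched before you let go, then leave it hanging level and released. Leave the cradle, the stand and everything else on the bench undisturbed.

Things in the scene. Friction and masses are not known exactly. Their poses are not given: they have to be found in the camera images.
- panel: The loose caned chair-back panel, 0.25 to 0.5 kg: wooden frame 240 mm wide (its y), 120 tall (z), 18 thick (x), with a 10 mm dowel sticking out 30 mm from each end of the top rail. Origin: middle of its underside. It starts upright, its lowest 28 mm in the cradle's slot (1 mm play each side): lift it straight up. It is the same front and back and may be hung either way round.
- rail_mid (a point): Centre of the panel's top rail (18 mm thick along the panel's x, 26 tall, 240 long along y), 107 mm above its underside, 13 mm below its top: the place to grip from above, fingers closing along the panel's x.
- dowel_left (a point): The point on the axis of the dowel at the panel's +y end (134 mm from the panel's middle) that belongs in a hook; same height as rail_mid.
- dowel_right (a point): The same at the panel's -y end.
- stand: The hanging stand, fixed: green base 150 x 320 x 14 mm, two steel posts 206 mm tall and 268 mm apart along its y; each carries a yellow sprung block with a bright steel hook on the posts' +x side. Origin: on the bench, midway between the hooks.
- hook_left_seat (a point): Where the dowel's axis lies when seated in the hook at the stand's +y end; 155 mm above the bench when unloaded, sinking with the hook. The hook is an upright trough 12 mm wide along y, open at the top; 14 mm across at the bottom, flaring to a mouth 45 mm across, rims 41 mm (+x) and 61 mm (post side) above the seat. The gate lies 21 mm above the seat; a dowel meets it with its axis 28 mm above it.
- hook_right_seat (a point): The same for the hook at the stand's -y end; the two hooks are alike but for their gates' springs.
- hook_left (a joint): How far the left hook has sunk on its spring, m: 0 at rest (and within 1 mm with the panel just hanging), 0.032 at its hard stop; above 0.027 counts as driven to the bottom. It begins to sink at about 3 N and then takes about 0.3 N per mm.
- hook_right (a joint): The same for the right hook.
- gate_left (a joint): Angle of the left hook's red spring gate, rad: 0 shut, up to 1.4 pushed down. It opens only downwards and springs shut above the dowel once that has passed into the trough. It gives way at an unknown push of roughly 6 to 10 N, not the same at both hooks; meanwhile the hook sinks.
- gate_right (a joint): The same for the right hook's gate.
- cradle: Pale wooden cradle, fixed, 110 x 170 mm, 40 mm high, with a slot along its y in which the panel stands (slot floor 12 mm above the bench). Origin: middle of its underside.
- screwdriver: Bystander, not to be disturbed: red-handled screwdriver.
- waxblock: Bystander, not to be disturbed: wooden wedge block, 90 x 35 x 30 mm.
- pliers: Bystander, not to be disturbed: black-handled pliers.
- glue: Bystander, not to be disturbed: white glue bottle, 130 mm tall.
- pegcup: Bystander, not to be disturbed: blue cup.
- spare_rail: Bystander, not to be disturbed: spare wooden rail with dowels, 200 mm long, lying flat.
- spool: Bystander, not to be disturbed: spool of cane, 70 mm across.
Things that resemble listed ones, but are neither listed nor needed, are in the scene too. What is meant by the cradle is not pink, purple or turquoise, and is the larger of those in its own colour.

How it is judged:
By the outcome, as a careful person would: the job done as asked, in the order asked, and still so for the second after the job is handed in, with the robot touching nothing.
It also fails if it takes over 58 s, if anything falls off the work surface, if the arm or the gripper's body presses on something with over 40 N, if the wrist force passes 120 N, or if a joint passes its speed limit or range.

## Working session

There is one attempt and no reset: what is moved stays moved. The work goes in short steps, Python scripts to look and compute and a tool call to move; the robot and the scene stay as the last step left them, time stands still between calls to the robot, and variables do not carry over. Pictures are saved under pics/ and viewed, about 8 in all and at most 12, crops included, and the job is handed in when it is done.

Besides the shell and the picture viewer there is one more tool, called after "Request:" by a JSON object that holds its "op" and its "data". play_rows: Moves the arm, as the interface text tells. Its arguments: {"type":"object","properties":{"series":{"type":"array"},"squeeze":{"type":"number"}},"required":["series"]}

```bash
ls; mkdir -p pics; cat > h.py <<'E'
import numpy as np, cv2
from rig import *
def cam(d):
    f=240/np.tan(np.radians(d["vfov"])/2); R=cv2.Rodrigues(np.array(d["rvec"],float))[0]
    return np.array([[f,0,d["cx"]],[0,f,d["cy"]],[0,0,1]]),R,np.array(d["tvec"],float).ravel()
def proj(d,P):
    K,R,t=cam(d); q=(R@np.atleast_2d(P).T).T+t; q=(K@q.T).T; return q[:,:2]/q[:,2:]
def ray(d,uv,z):
    K,R,t=cam(d); c=-R.T@t; v=R.T@np.linalg.inv(K)@np.array([uv[0],uv[1],1.]); return c+v*(z-c[2])/v[2]
def save(n,im): cv2.imwrite("pics/"+n,cv2.cvtColor(im,cv2.COLOR_RGB2BGR))
E
python3 - <<'E'
from h import *
for n in("scene","top"):
    d=get_image(n); save(n+"0.png",d["pixels"]); K,R,t=cam(d); print(n,-R.T@t,R[2],K[0,0])
    for l in("panel","stand","cradle"):
        for m in masks_of(d,l): print(l,m["p"],m["xy"],m["region"].sum())
print(get_state())
E
```

```text
pics
scene [1.09452204 0.83612349 0.97462062] [-0.45696884 -0.60528978 -0.65176972] 521.053510190532
panel 0.84 [384.5, 291.9] 3409
cradle 0.98 [371.8, 319.7] 1600
cradle 0.93 [432.4, 286.7] 1106
cradle 0.68 [342.7, 383.8] 1886
cradle 0.67 [463.1, 386.8] 3617
top [0.35580831 0.04620246 1.12303819] [ 0.1677107   0.03101401 -0.98534829] 456.4917807974229
panel 0.67 [257.4, 270.7] 1537
stand 0.57 [473.3, 262.8] 9179
cradle 0.88 [224.5, 197.2] 1510
cradle 0.83 [151.2, 273.0] 3099
cradle 0.72 [450.7, 359.7] 3565
cradle 0.71 [259.5, 282.8] 2155
cradle 0.57 [249.3, 345.1] 1648
cradle 0.48 [359.3, 180.5] 765
cradle 0.4 [257.1, 267.8] 1506
{'clock': 0.4, 'qpos': array([-1.30701544e+00,  2.76004556e-01,  1.50507626e+00, -1.26743428e-06,
        1.36070140e+00, -1.21003413e-01]), 'qd': array([-0.001268  , -0.00111514, -0.00152531,  0.00037857, -0.00017806,
       -0.0007345 ]), 'effort': array([-1.18825963e-03, -4.16174448e+01, -2.45743400e+01, -7.99368422e-05,
        3.43613283e-03, -2.49794660e-06]), 'position': array([ 0.21581056, -0.53290779,  0.20559796]), 'ee_rot': array([-6.16028737e-05,  8.29264570e-01, -5.58856211e-01, -7.20383151e-05]), 'contact_force': array([0.64724916, 0.459693  , 0.39281538]), 'moment': array([-0.02138754,  0.00818284, -0.0051601 ]), 'width': 0.08541550428258828}
```

View pics/scene0.png

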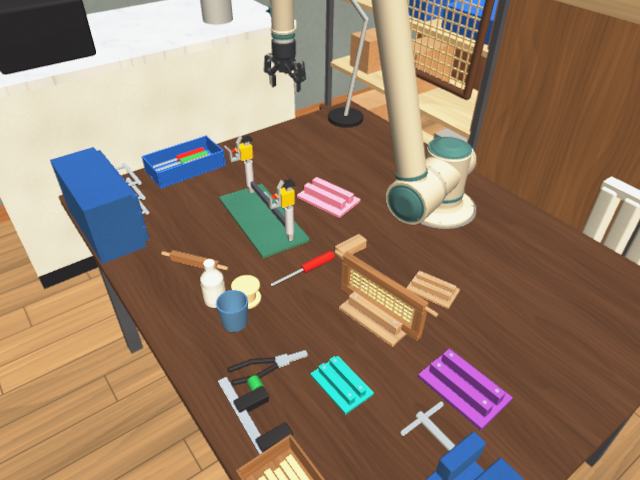

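View pics/top0.png

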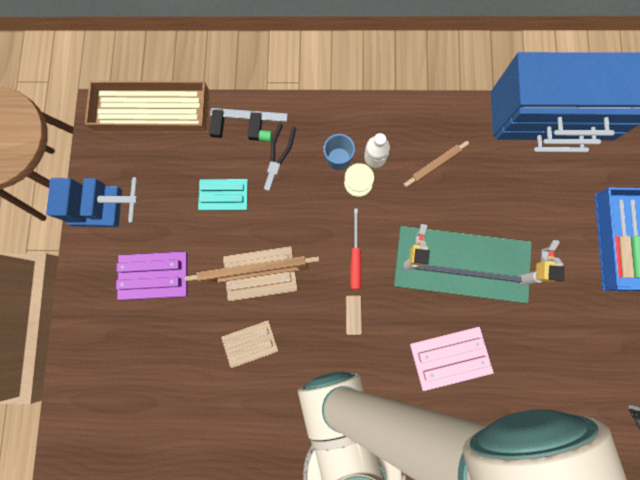

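Top view: up is +x and left is +y. The panel stands in the pale cradle at (260,272). Look-alikes are the small pale one (249,345), purple (151,273), turquoise (222,194) and pink (451,359). For the panel: the lattice in the shelf (scene 450,40) and the spare rail (436,163). I choose the large pale cradle with the panel. Stand hooks are near (421,232) and (552,250). Next, a close crop.

```bash
python3 - <<'E'
from h import *
a=get_image("top");b=get_image("scene")
c=lambda d,x,y,w,h,s:cv2.resize(d["pixels"][y:y+h,x:x+w],None,fx=s,fy=s,interpolation=cv2.INTER_CUBIC)
A=c(a,180,235,150,75,5)[:, :750]; 
top=np.zeros((600,800,3),np.uint8)
x=c(a,180,240,145,60,5); top[:300,:725]=x
x=c(a,395,215,180,75,4); top[300:600,:720]=x
save("c1.png",top)
s=np.zeros((600,800,3),np.uint8)
s[:, :400]=c(b,220,130,100,150,4); s[:400,400:800]=c(b,335,240,100,100,4)
save("c2.png",s)
E
```

```text
(no output)
```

View pics/c1.png

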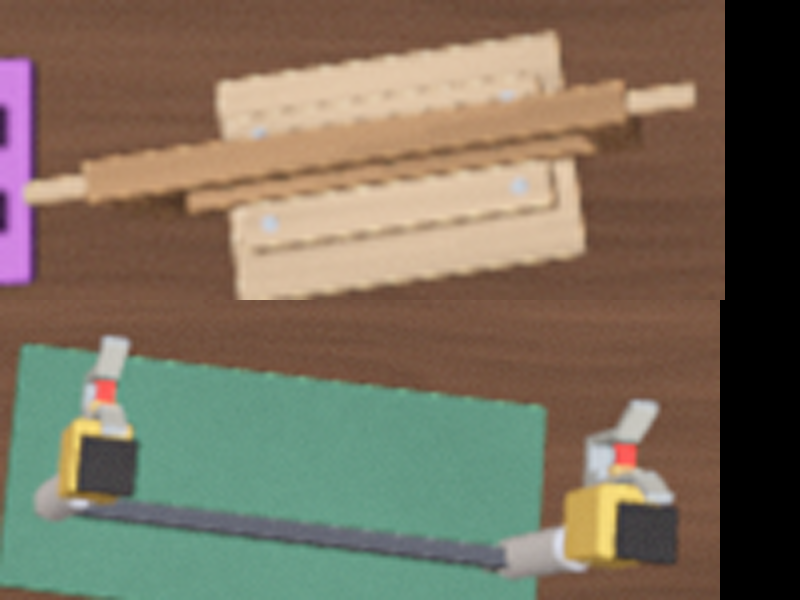

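View pics/c2.png

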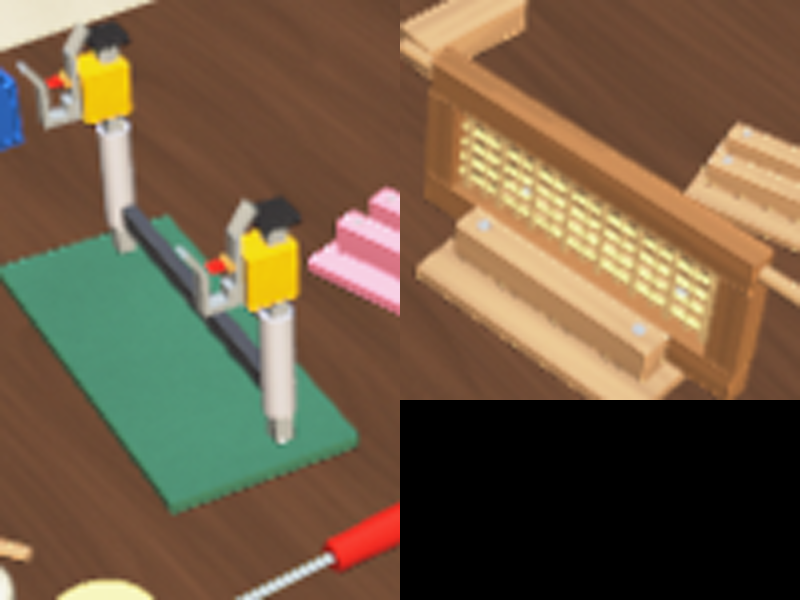

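The crops confirm the choice: dowel tips in top at (185,278.6) and (318.6,259.2), red gates at (421,238) and (551,254), and in scene at (274,196.5) and (234,150.5).

```bash
python3 - <<'E'
from h import *
a=get_image("top");b=get_image("scene")
P=lambda d:(lambda K,R,t:K@np.c_[R,t])(*cam(d))
def tri(u,v):
    X=cv2.triangulatePoints(P(a),P(b),np.array(u,float),np.array(v,float)); X=(X[:3]/X[3]).ravel()
    return X.round(4),(proj(a,X)-u).round(1),(proj(b,X)-v).round(1)
np.set_printoptions(suppress=True)
L=ray(a,(185,278.6),.119);R=ray(a,(318.6,259.2),.119)
print("tips",L,R,np.linalg.norm(L-R),(L+R)/2,np.arctan2(*(-(L-R)[:2]*[1,-1])))
e=lambda x,y:(220+x/4,130+y/4); t=lambda x,y:(395+x/4,215+(y-300)/4)
print("gateL",tri(t(105,392),e(215,266)))
print("gateR",tri(t(625,455),e(57,82)))
print("rimL",tri(t(117,338),e(180,248)))
print("rimR",tri(t(645,403),e(22,65)))
gl=ray(a,t(105,392),.176);gr=ray(a,t(625,455),.176);print("gates z.176",gl,gr,np.linalg.norm(gl-gr))
gl=ray(a,t(117,338),.196);gr=ray(a,t(645,403),.196);print("rims z.196",gl,gr,np.linalg.norm(gl-gr), np.arctan2(gl[0]-gr[0],gl[1]-gr[1]))
gl=ray(b,e(215,266),.176);gr=ray(b,e(57,82),.176);print("gates scene",gl,gr)
gl=ray(b,e(180,248),.196);gr=ray(b,e(22,65),.196);print("rims scene",gl,gr)
c=[ray(a,t(20,345),.014),ray(a,t(545,407),.014),ray(a,t(0,583),.014)];print("base",c)
c=[ray(b,e(172,512),0),ray(b,e(357,438),.014),ray(b,e(172,504),.014)];print("base sc",c)
d=[ray(a,p,.119) for p in [(180+82/5,240+162/5),(180+92/5,240+202/5),(180+621/5,240+82/5),(180+627/5,240+118/5)]];print(d)
E
```

```text
tips [0.43340238 0.38052879 0.119     ] [0.48099041 0.08481942 0.119     ] 0.29951402755245304 [0.45719639 0.2326741  0.119     ] 0.1595603515408944
gateL (array([ 0.5215, -0.1315,  0.1739]), array([[-0.2,  0.2]]), array([[-0.2, -0. ]]))
gateR (array([ 0.4909, -0.3973,  0.1742]), array([[-0.5,  0.7]]), array([[-0.4, -0.2]]))
rimL (array([ 0.5456, -0.1337,  0.197 ]), array([[-0.2,  0.3]]), array([[-0.2, -0.1]]))
rimR (array([ 0.5154, -0.3997,  0.1954]), array([[-0.3,  0.3]]), array([[-0.2, -0.1]]))
gates z.176 [ 0.52164229 -0.13147933  0.176     ] [ 0.4921168  -0.39762825  0.176     ] 0.2677816266943599
rims z.196 [ 0.54643421 -0.13438532  0.196     ] [ 0.5160238  -0.40000137  0.196     ] 0.2673512225367188 0.1139937510064331
gates scene [ 0.52272491 -0.12853404  0.176     ] [ 0.49166554 -0.39293594  0.176     ]
rims scene [ 0.54462348 -0.13434386  0.196     ] [ 0.51563361 -0.39794141  0.196     ]
base [array([ 0.5787347 , -0.11033802,  0.014     ]), array([ 0.54422001, -0.42752875,  0.014     ]), array([ 0.43226232, -0.09677666,  0.014     ])]
base sc [array([ 0.57859511, -0.11215986,  0.        ]), array([ 0.43803599, -0.0881517 ,  0.014     ]), array([ 0.58170614, -0.10549024,  0.014     ])]
[array([0.44755893, 0.35592198, 0.119     ]), array([0.42988747, 0.35030749, 0.119     ]), array([0.4867882 , 0.11692711, 0.119     ]), array([0.47076334, 0.11387189, 0.119     ])]
```

Request:
{"op": "play_rows", "data": {"series": [{"fingers": -1,"dx": 12,"dy": 38,"dz": 3.5,"turn": 0.067},{"dx": 12,"dy": 38,"dz": 3.5,"turn": 0.067,"fingers": -1},{"dx": 12,"dy": 38,"dz": 3.5,"turn": 0.067,"fingers": -1},{"dx": 12,"dy": 38,"dz": 3.5,"turn": 0.067,"fingers": -1},{"dx": 12,"dy": 38,"dz": 3.5,"turn": 0.067,"fingers": -1},{"dx": 12,"dy": 38,"dz": 3.5,"turn": 0.067,"fingers": -1},{"dx": 12,"dy": 38,"dz": 3.5,"turn": 0.067,"fingers": -1},{"dx": 12,"dy": 38,"dz": 3.5,"turn": 0.067,"fingers": -1},{"dx": 12,"dy": 38,"dz": 3.5,"turn": 0.067,"fingers": -1},{"dx": 12,"dy": 38,"dz": 3.5,"turn": 0.067,"fingers": -1},{"dx": 12,"dy": 38,"dz": 3.5,"turn": 0.067,"fingers": -1},{"dx": 12,"dy": 38,"dz": 3.5,"turn": 0.067,"fingers": -1},{"dx": 12,"dy": 38,"dz": 3.5,"turn": 0.067,"fingers": -1},{"dx": 12,"dy": 38,"dz": 3.5,"turn": 0.067,"fingers": -1},{"dx": 12,"dy": 38,"dz": 3.5,"turn": 0.067,"fingers": -1},{"dx": 12,"dy": 38,"dz": 3.5,"turn": 0.067,"fingers": -1},{"dx": 12,"dy": 38,"dz": 0,"turn": 0.067,"fingers": -1},{"dx": 12,"dy": 38,"dz": 0,"turn": 0.067,"fingers": -1},{"dx": 12,"dy": 38,"dz": 0,"turn": 0.067,"fingers": -1},{"dx": 12,"dy": 38,"dz": 0,"turn": 0.067,"fingers": -1}]}}

```text
clock: 2.27
position: [0.4549, 0.2515, 0.2673]
ee_rot: [-0.0, 0.995, 0.103, 0.012]
contact_force: [0.2, -0.4, -0.9]
width: 0.0858
```

Request:
{"op": "play_rows", "data": {"series": [{"fingers": -1,"dx": 0,"dy": 0,"dz": 0},{"fingers": -1,"dx": 2,"dy": -19,"dz": 0,"turn": -0.046},{"fingers": -1,"dx": 0,"dy": 0,"dz": 0},{"fingers": -1,"dx": 0,"dy": 0,"dz": 0}]}}

```text
invalid input at $.series[0]: expected keys fingers, dx, dy, dz, turn
```

```bash
python3 - <<'E'
from h import *
s=get_state(); q=s["ee_rot"]; print(s["position"],q,2*np.arctan2(q[2],q[1]),tips_ahead)
E
```

```text
[0.45489913 0.25148829 0.267346  ] [-4.10134106e-04  9.94595013e-01  1.03178643e-01  1.16085872e-02] 0.2067391893135743 0.011
```

Request:
{"op": "play_rows", "data": {"series": [{"fingers": -1,"dx": 0,"dy": 0,"dz": 0,"turn": 0},{"fingers": -1,"dx": 2,"dy": -19,"dz": 0,"turn": -0.046},{"fingers": -1,"dx": 0,"dy": 0,"dz": 0,"turn": 0},{"fingers": -1,"dx": 0,"dy": 0,"dz": 0,"turn": 0}]}}

```text
clock: 2.6
position: [0.4587, 0.2424, 0.2658]
ee_rot: [-0.003, 0.996, 0.087, 0.012]
contact_force: [-0.3, -0.1, 0.6]
width: 0.0852
```

```bash
python3 - <<'E'
from h import *
s=get_state(); q=s["ee_rot"]; print(s["position"],q,2*np.arctan2(q[2],q[1]),s["contact_force"])
E
```

```text
[0.45869494 0.24240569 0.26583716] [-0.00261736  0.99617699  0.08651258  0.01183746] 0.1732544830367701 [-0.31249916 -0.07040483  0.56436   ]
```

Request:
{"op": "play_rows", "data": {"series": [{"fingers": -1,"dx": -1,"dy": -6,"dz": -15,"turn": -0.007},{"fingers": -1,"dx": 0,"dy": -4,"dz": -15,"turn": -0.007},{"fingers": -1,"dx": 0,"dy": 0,"dz": -15,"turn": 0},{"fingers": -1,"dx": 0,"dy": 0,"dz": -15,"turn": 0},{"fingers": -1,"dx": 0,"dy": 0,"dz": -15,"turn": 0},{"fingers": -1,"dx": 0,"dy": 0,"dz": -10,"turn": 0},{"fingers": -1,"dx": 0,"dy": 0,"dz": 0,"turn": 0},{"fingers": -1,"dx": 0,"dy": 0,"dz": 0,"turn": 0}]}}

```text
clock: 3.27
position: [0.4568, 0.2294, 0.1805]
ee_rot: [-0.004, 0.997, 0.077, 0.014]
contact_force: [1.1, 0.4, 0.7]
width: 0.0854
```

```bash
python3 - <<'E'
from h import *
s=get_state(); q=s["ee_rot"]; print(s["position"],q,2*np.arctan2(q[2],q[1]),s["contact_force"])
d=get_image("top"); p=d["pixels"][220:310,180:330]; print(proj(d,[[.457,.233,.132]])); save("g1.png",cv2.resize(p,None,fx=5,fy=5))
E
```

```text
[0.45676044 0.22938302 0.18046363] [-0.00420805  0.99694569  0.0766578   0.0143239 ] 0.15348328875861977 [1.1398627  0.42372428 0.65835183]
[[250.53793125 268.37871529]]
```

Request:
{"op": "play_rows", "data": {"series": [{"fingers": -1,"dx": 0,"dy": 3,"dz": -14,"turn": 0.006},{"fingers": -1,"dx": 0,"dy": 0,"dz": -14,"turn": 0},{"fingers": -1,"dx": 0,"dy": 0,"dz": -14,"turn": 0},{"fingers": -1,"dx": 0,"dy": 0,"dz": -14,"turn": 0},{"fingers": -1,"dx": 0,"dy": 0,"dz": -8,"turn": 0},{"fingers": -1,"dx": 0,"dy": 0,"dz": 0,"turn": 0},{"fingers": -1,"dx": 0,"dy": 0,"dz": 0,"turn": 0}]}}

```text
clock: 3.9
position: [0.4622, 0.2338, 0.1224]
ee_rot: [-0.007, 0.997, 0.079, 0.022]
contact_force: [-0.4, -0.1, 0.2]
width: 0.0856
```

```bash
python3 - <<'E'
from h import *
s=get_state(); q=s["ee_rot"]; print(s["position"],q,2*np.arctan2(q[2],q[1]),s["contact_force"])
E
```

```text
[0.46223972 0.23381384 0.12240921] [-0.00653402  0.99660825  0.07901702  0.02203659] 0.15824084507048117 [-0.38192207 -0.12585631  0.21617097]
```

Request:
{"op": "play_rows", "data": {"series": [{"fingers": -1,"dx": -2,"dy": 0,"dz": 30,"turn": 0},{"fingers": -1,"dx": -2,"dy": 0,"dz": 30,"turn": 0},{"fingers": -1,"dx": 0,"dy": 0,"dz": 30,"turn": 0},{"fingers": -1,"dx": 0,"dy": 0,"dz": 0,"turn": 0},{"fingers": -1,"dx": 0,"dy": 0,"dz": 0,"turn": 0}]}}

```text
clock: 4.32
position: [0.4588, 0.2339, 0.2202]
ee_rot: [-0.007, 0.997, 0.079, 0.024]
contact_force: [0.3, -1.0, -0.8]
width: 0.0857
```

```bash
python3 - <<'E'
from h import *
s=get_state(); q=s["ee_rot"]; print(s["position"],q,2*np.arctan2(q[2],q[1]),s["contact_force"])
E
```

```text
[0.45875781 0.23387114 0.22016527] [-0.00708799  0.99657247  0.07886186  0.02395564] 0.15793705718710313 [ 0.28609565 -0.97301703 -0.83132374]
```

Request:
{"op": "play_rows", "data": {"series": [{"fingers": -1,"dx": 0,"dy": 0,"dz": 0,"turn": 0},{"fingers": -1,"dx": 0,"dy": 0,"dz": 0,"turn": 0},{"fingers": -1,"dx": 0,"dy": 0,"dz": 0,"turn": 0},{"fingers": -1,"dx": 0,"dy": 0,"dz": 0,"turn": 0},{"fingers": -1,"dx": 0,"dy": 0,"dz": 0,"turn": 0},{"fingers": -1,"dx": 0,"dy": 0,"dz": 0,"turn": 0}]}}

```text
clock: 4.82
position: [0.4581, 0.2336, 0.2192]
ee_rot: [-0.007, 0.997, 0.079, 0.023]
contact_force: [0.2, 0.7, -0.3]
width: 0.0855
```

Request:
{"op": "play_rows", "data": {"series": [{"fingers": -1,"dx": 0,"dy": 0,"dz": -36,"turn": 0},{"fingers": -1,"dx": 0,"dy": 0,"dz": -36,"turn": 0},{"fingers": -1,"dx": 0,"dy": 0,"dz": 0,"turn": 0}]}}

```text
clock: 5.07
position: [0.4594, 0.234, 0.1465]
ee_rot: [-0.008, 0.997, 0.079, 0.026]
contact_force: [-0.6, -0.6, -0.5]
width: 0.0854
```

```bash
python3 - <<'E'
from h import *
s=get_state(); q=s["ee_rot"]; print(s["position"],q,2*np.arctan2(q[2],q[1]),s["contact_force"])
E
```

```text
[0.4593684  0.23404266 0.14652529] [-0.00757388  0.99653253  0.07878802  0.02565139] 0.15779609874804218 [-0.57215819 -0.62304962 -0.4758132 ]
```

Request:
{"op": "play_rows", "data": {"series": [{"fingers": -1,"dx": 0,"dy": 0,"dz": 36,"turn": 0},{"fingers": -1,"dx": -30,"dy": 0,"dz": 20,"turn": 0},{"fingers": -1,"dx": -36,"dy": 0,"dz": 0,"turn": 0},{"fingers": -1,"dx": -36,"dy": 0,"dz": 0,"turn": 0},{"fingers": -1,"dx": 0,"dy": 0,"dz": 0,"turn": 0},{"fingers": -1,"dx": 0,"dy": 0,"dz": 0,"turn": 0}]}}

```text
clock: 5.57
position: [0.3544, 0.2336, 0.2063]
ee_rot: [-0.007, 0.997, 0.078, 0.023]
contact_force: [1.0, 0.3, 0.3]
width: 0.0855
```

```bash
python3 - <<'E'
from h import *
s=get_state(); q=s["ee_rot"]; print(s["position"],q,2*np.arctan2(q[2],q[1]),s["contact_force"])
E
```

```text
[0.35439403 0.23359235 0.20632297] [-0.00733059  0.99667995  0.07773523  0.02307749] 0.15567320783967561 [1.02296939 0.29540573 0.26849985]
```

Request:
{"op": "play_rows", "data": {"series": [{"fingers": -1,"dx": 20,"dy": 0,"dz": 0,"turn": 0},{"fingers": -1,"dx": 20,"dy": 0,"dz": 0,"turn": 0},{"fingers": -1,"dx": 20,"dy": 0,"dz": 0,"turn": 0},{"fingers": -1,"dx": 20,"dy": 0,"dz": 0,"turn": 0},{"fingers": -1,"dx": 20,"dy": 0,"dz": 0,"turn": 0},{"fingers": -1,"dx": 0,"dy": 0,"dz": 0,"turn": 0}]}}

```text
clock: 6.07
position: [0.4626, 0.2342, 0.2126]
ee_rot: [-0.008, 0.996, 0.079, 0.027]
contact_force: [0.3, -0.1, 0.5]
width: 0.0853
```

```bash
python3 - <<'E'
from h import *
s=get_state(); q=s["ee_rot"]; print(s["position"],q,2*np.arctan2(q[2],q[1]),s["contact_force"])
E
```

```text
[0.46255664 0.2342203  0.21257464] [-0.0083537   0.99647954  0.07879767  0.02738011] 0.1578236965624004 [ 0.30067016 -0.09058554  0.51040818]
```

Request:
{"op": "play_rows", "data": {"series": [{"fingers": -1,"dx": -10,"dy": 0,"dz": 0,"turn": 0},{"fingers": -1,"dx": -10,"dy": 0,"dz": 0,"turn": 0},{"fingers": -1,"dx": -10,"dy": 0,"dz": 0,"turn": 0},{"fingers": -1,"dx": -10,"dy": 0,"dz": 0,"turn": 0},{"fingers": -1,"dx": -10,"dy": 0,"dz": 0,"turn": 0},{"fingers": -1,"dx": -10,"dy": 0,"dz": 0,"turn": 0},{"fingers": -1,"dx": -10,"dy": 0,"dz": 0,"turn": 0},{"fingers": -1,"dx": -10,"dy": 0,"dz": 0,"turn": 0},{"fingers": -1,"dx": -10,"dy": 0,"dz": 0,"turn": 0},{"fingers": -1,"dx": -10,"dy": 0,"dz": 0,"turn": 0}]}}

```text
clock: 6.9
position: [0.3494, 0.2332, 0.2134]
ee_rot: [-0.008, 0.997, 0.079, 0.026]
contact_force: [0.4, 0.2, -0.1]
width: 0.0853
```

```bash
python3 - <<'E'
from h import *
s=get_state(); q=s["ee_rot"]; print(s["position"],q,2*np.arctan2(q[2],q[1]),s["contact_force"])
E
```

```text
[0.34943544 0.23324541 0.21335552] [-0.00848025  0.99652111  0.07877629  0.02584686] 0.15777450022245026 [ 0.4424856   0.199725   -0.05992491]
```

Request:
{"op": "play_rows", "data": {"series": [{"fingers": -1,"dx": 40,"dy": 0,"dz": 0,"turn": 0},{"fingers": -1,"dx": 40,"dy": 0,"dz": 0,"turn": 0},{"fingers": -1,"dx": 0,"dy": 0,"dz": 0,"turn": 0},{"fingers": -1,"dx": 0,"dy": 0,"dz": 0,"turn": 0}]}}

```text
clock: 7.23
position: [0.4233, 0.2332, 0.2134]
ee_rot: [-0.009, 0.996, 0.081, 0.024]
contact_force: [-1.3, 0.2, 0.8]
width: 0.0856
```

```bash
python3 - <<'E'
from h import *
s=get_state(); q=s["ee_rot"]; print(s["position"],q,2*np.arctan2(q[2],q[1]),s["contact_force"])
E
```

```text
[0.42330661 0.23318222 0.21341649] [-0.00869937  0.99639187  0.08089448  0.02415887] 0.1620194703511145 [-1.25833243  0.23852361  0.78817301]
```

Request:
{"op": "play_rows", "data": {"series": [{"fingers": -1,"dx": 32,"dy": 0,"dz": -20,"turn": 0},{"fingers": -1,"dx": 0,"dy": 0,"dz": -30,"turn": 0},{"fingers": -1,"dx": 0,"dy": 0,"dz": 0,"turn": 0}]}}

```text
clock: 7.48
position: [0.4549, 0.234, 0.1638]
ee_rot: [-0.009, 0.996, 0.081, 0.026]
contact_force: [-1.8, -0.9, -0.4]
width: 0.0854
```

```bash
python3 - <<'E'
from h import *
s=get_state(); q=s["ee_rot"]; print(s["position"],q,2*np.arctan2(q[2],q[1]),s["contact_force"])
E
```

```text
[0.45493114 0.23397903 0.16382246] [-0.00938537  0.99632732  0.08113692  0.02570205] 0.16251338795868273 [-1.75383746 -0.88954877 -0.44255977]
```

Request:
{"op": "play_rows", "data": {"series": [{"fingers": -1,"dx": 1,"dy": 0,"dz": -26,"turn": 0},{"fingers": -1,"dx": 0,"dy": 0,"dz": -26,"turn": 0},{"fingers": -1,"dx": 0,"dy": 0,"dz": 0,"turn": 0}]}}

```text
clock: 7.73
position: [0.4553, 0.2349, 0.1133]
ee_rot: [-0.01, 0.996, 0.081, 0.028]
contact_force: [-1.3, -0.3, 0.5]
width: 0.0856
```

```bash
python3 - <<'E'
from h import *
s=get_state(); q=s["ee_rot"]; print(s["position"],q,2*np.arctan2(q[2],q[1]),s["contact_force"])
d=get_image("scene"); save("g2.png",cv2.resize(d["pixels"][190:350,320:480],None,fx=3.7,fy=3.7))
E
```

```text
[0.4552828  0.23487677 0.1132787 ] [-0.00993404  0.99625235  0.08139826  0.02751161] 0.1630467544720594 [-1.3015247  -0.29744104  0.54117301]
```

View pics/g2.png

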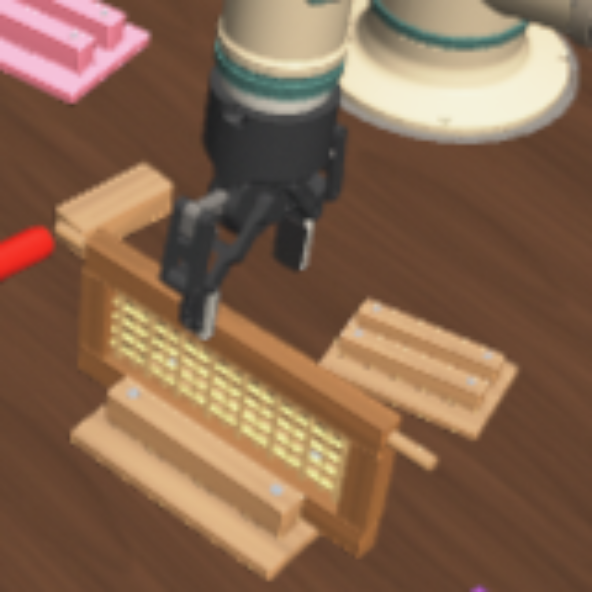

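The open fingers straddle the top rail's centre (crop (205,300) and (295,250)). Closing now.

Request:
{"op": "play_rows", "data": {"squeeze": 90, "series": [{"fingers": -0.5,"dx": 1.5,"dy": 0,"dz": 0,"turn": 0},{"fingers": 0.2,"dx": 0,"dy": 0,"dz": 0,"turn": 0},{"fingers": 1,"dx": 0,"dy": 0,"dz": 0,"turn": 0},{"fingers": 1,"dx": 0,"dy": 0,"dz": 0,"turn": 0},{"fingers": 1,"dx": 0,"dy": 0,"dz": 0,"turn": 0},{"fingers": 1,"dx": 0,"dy": 0,"dz": 0,"turn": 0},{"fingers": 1,"dx": 0,"dy": 0,"dz": 0,"turn": 0},{"fingers": 1,"dx": 0,"dy": 0,"dz": 0,"turn": 0}]}}

```text
clock: 8.45
position: [0.4623, 0.238, 0.1257]
ee_rot: [-0.012, 0.996, 0.082, 0.037]
contact_force: [-0.2, 0.3, 0.5]
width: -0.0
```

```bash
python3 - <<'E'
from h import *
s=get_state(); q=s["ee_rot"]; print(s["position"],q,2*np.arctan2(q[2],q[1]),s["contact_force"],s["width"])
d=get_image("scene");e=get_image("top"); 
o=np.zeros((520,800,3),np.uint8)
o[:, :400]=cv2.resize(d["pixels"][210:340,330:430],(400,520)); o[:400,400:]=cv2.resize(e["pixels"][215:315,190:290],(400,400)); save("g3.png",o)
E
```

```text
[0.46231889 0.23796734 0.1256857 ] [-0.01249722  0.99586382  0.08208476  0.0368939 ] 0.1644795603007727 [-0.15028242  0.30485839  0.46393613] -3.3895350831638934e-05
```

View pics/g3.png

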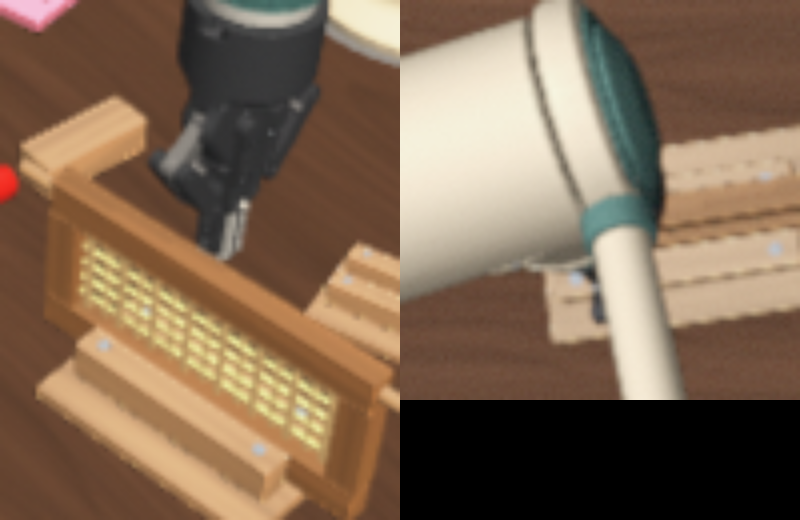

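The fingers have closed above or behind the rail (scene px about (385,272)), and the panel looks undisturbed. I'll check the reported pose against the picture.

```bash
python3 - <<'E'
from h import *
from scipy.spatial.transform import Rotation as Ro
d=get_image("scene"); s=get_state(); q=s["ee_rot"]; R=Ro.from_quat(q[[1,2,3,0]]).as_matrix(); p=s["position"]
print(R.round(3)); tip=p+R@[0,0,.011]; print("tip",tip,proj(d,tip),proj(d,p))
print("rail top mid",proj(d,[.457,.2327,.132]),proj(d,[.466,.234,.132]),proj(d,[.466,.234,.106]))
for z in (.10,.115,.13,.14,.15): print(z,ray(d,(385.5,272.5),z))
m=masks_of(d,"panel")[0]["region"]; print(np.argwhere(m).min(0),np.argwhere(m).max(0))
L=ray(d,(335+370/4,0),.1)
print(s["qpos"])
E
```

```text
[[ 0.984  0.164  0.071]
 [ 0.163 -0.986  0.031]
 [ 0.075 -0.019 -0.997]]
tip [0.46292553 0.23823028 0.11437548] [[382.08088182 284.19533272]] [[382.64902363 280.61626582]]
rail top mid [[383.07055502 276.36418481]] [[380.52327459 278.28838599]] [[379.57625426 286.23595687]]
0.1 [0.41907487 0.20321663 0.1       ]
0.115 [0.43065899 0.21407117 0.115     ]
0.13 [0.4422431  0.22492571 0.13      ]
0.14 [0.44996585 0.23216207 0.14      ]
0.15 [0.45768859 0.23939843 0.15      ]
[251 335] [340 436]
[0.33723803 0.21168356 1.81085496 0.00646113 1.04199696 0.16977191]
```

```bash
python3 - <<'E'
from h import *
from scipy.spatial.transform import Rotation as Ro
d=get_image("scene")
def tips(p,q,w,back):
    R=Ro.from_quat(np.array(q)[[1,2,3,0]]).as_matrix()
    return proj(d,[np.array(p)+R@[sx*w,0,.011-back] for sx in(1,-1)]).round(1)
print("start",tips([.2158,-.5329,.2056],[0,.8293,-.5589,0],.043,.013))
print("g2",tips([.4553,.2349,.1133],[-.01,.996,.0814,.0275],.043,.013))
i=cv2.imread("pics/scene0.png"); o=np.zeros((300,800,3),np.uint8); o[:,:400]=cv2.resize(i[40:100,240:320],(400,300),interpolation=cv2.INTER_CUBIC)
g=cv2.cvtColor(d["pixels"],cv2.COLOR_RGB2BGR)[230:290,350:430]; o[:,400:]=cv2.resize(g,(400,300),interpolation=cv2.INTER_CUBIC)
cv2.imwrite("pics/g4.png",o)
E
```

```text
start [[274.9  96.4]
 [296.3 102.6]]
g2 [[371.9 290.4]
 [394.9 273.4]]
```

View pics/g4.png

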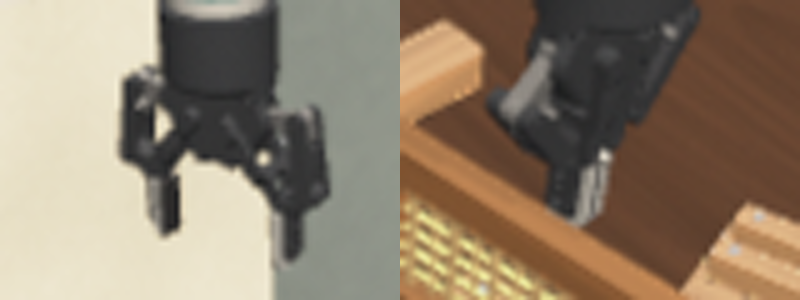

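The picks suggest the real tips are roughly 18 mm higher than reported, so on closing they landed on top of the rail. The tilt has also crept up. I'll rise, then stroke radially in and out to try to wind the tilt back.

Request:
{"op": "play_rows", "data": {"series": [{"fingers": 0,"dx": 0,"dy": 0,"dz": 40,"turn": 0},{"fingers": 0,"dx": 0,"dy": 0,"dz": 40,"turn": 0},{"fingers": 0,"dx": -36,"dy": -19,"dz": 0,"turn": 0},{"fingers": 0,"dx": -36,"dy": -19,"dz": 0,"turn": 0},{"fingers": 0,"dx": -36,"dy": -19,"dz": 0,"turn": 0},{"fingers": 0,"dx": 0,"dy": 0,"dz": 0,"turn": 0}]}}

```text
clock: 9.2
position: [0.3521, 0.1796, 0.2064]
ee_rot: [-0.012, 0.996, 0.082, 0.035]
contact_force: [0.3, 0.0, -0.8]
width: 0.0428
```

```bash
cat > st.py <<'E'
from h import *
from scipy.spatial.transform import Rotation as Ro
s=get_state(); q=s["ee_rot"]; R=Ro.from_quat(q[[1,2,3,0]]).as_matrix(); p=s["position"]
np.set_printoptions(suppress=True,precision=4)
print(s["clock"],p,"toolz",R[:2,2],"ang",np.arctan2(R[1,0],R[0,0]),"sum",s["qpos"][[1,2,4]].sum(),s["qpos"],"F",s["contact_force"],"M",s["moment"],s["width"])
E
python3 st.py
```

```text
9.2 [0.3521 0.1796 0.2064] toolz [0.0676 0.0291] ang 0.16466507820085577 sum 3.0684505380597598 [ 0.2864 -0.0474  1.8877  0.0093  1.2281  0.1183] F [ 0.2979  0.0471 -0.8224] M [-0.0225  0.0511  0.0554] 0.04278244367327687
```

Request:
{"op": "play_rows", "data": {"series": [{"fingers": 0,"dx": 36,"dy": 19,"dz": 0,"turn": 0},{"fingers": 0,"dx": 36,"dy": 19,"dz": 0,"turn": 0},{"fingers": 0,"dx": 36,"dy": 19,"dz": 0,"turn": 0},{"fingers": 0,"dx": 0,"dy": 0,"dz": 0,"turn": 0}]}}

```text
clock: 9.53
position: [0.4584, 0.2362, 0.2074]
ee_rot: [-0.012, 0.996, 0.081, 0.036]
contact_force: [0.7, 0.9, 1.9]
width: 0.0431
```

```bash
python3 st.py
```

```text
9.5333 [0.4584 0.2362 0.2074] toolz [0.0701 0.0293] ang 0.16244896268050435 sum 3.0657051701271874 [0.3375 0.1411 1.6825 0.0047 1.2421 0.1731] F [0.7484 0.884  1.9093] M [-0.0159  0.0253  0.0187] 0.043109219957062975
```

Request:
{"op": "play_rows", "data": {"squeeze": 50, "series": [{"fingers": -0.5,"dx": -1,"dy": -1,"dz": -36,"turn": 0},{"fingers": -0.5,"dx": 0,"dy": 0,"dz": -36,"turn": 0},{"fingers": -0.5,"dx": 0,"dy": 0,"dz": -14,"turn": 0},{"fingers": -0.5,"dx": 0,"dy": 0,"dz": 0,"turn": 0}]}}

```text
clock: 9.87
position: [0.462, 0.2374, 0.119]
ee_rot: [-0.012, 0.996, 0.082, 0.038]
contact_force: [-1.0, 0.1, 0.7]
width: 0.0644
```

```bash
python3 st.py
```

```text
9.8667 [0.462  0.2374 0.119 ] toolz [0.0746 0.0311] ang 0.16311077630822005 sum 3.06078771329958 [0.3371 0.2155 1.8241 0.0055 1.0212 0.1706] F [-0.9532  0.0674  0.6577] M [-0.0147  0.0538 -0.0738] 0.06438237652350785
```

Request:
{"op": "play_rows", "data": {"series": [{"fingers": -0.5,"dx": -6,"dy": -3,"dz": -26,"turn": 0},{"fingers": -0.5,"dx": 0,"dy": 0,"dz": 0,"turn": 0}]}}

```text
clock: 10.03
position: [0.4555, 0.2342, 0.0921]
ee_rot: [-0.012, 0.996, 0.082, 0.038]
contact_force: [-1.7, -0.6, -0.9]
width: 0.0643
```

```bash
python3 st.py; python3 - <<'E'
from h import *
d=get_image("scene"); save("g5.png",cv2.resize(d["pixels"][220:320,330:450],None,fx=6,fy=6,interpolation=cv2.INTER_CUBIC)); print(d.keys())
E
```

```text
10.0333 [0.4555 0.2342 0.0921] toolz [0.0727 0.0305] ang 0.16312680311943312 sum 3.0628067594406656 [0.3353 0.2346 1.8762 0.0059 0.952  0.1682] F [-1.7108 -0.583  -0.8877] M [-0.0591  0.1167 -0.0771] 0.06430094696164576
dict_keys(['pixels', 'vfov', 'cx', 'cy', 'rvec', 'tvec', 'shot'])
```

View pics/g5.png

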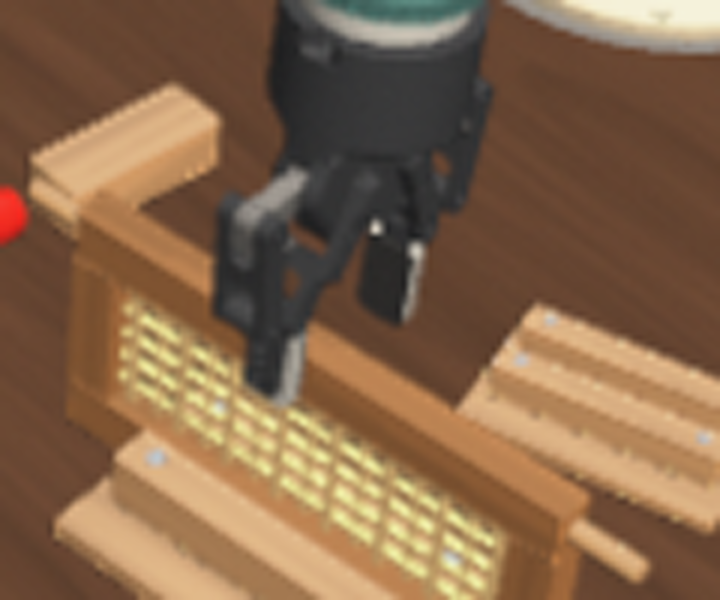

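```bash
python3 - <<'E'
from h import *
d=get_image("scene")
for z in (.09,.1,.11,.12,.13,.14):
    f=ray(d,(376.3,286.2),z+.0025);b=ray(d,(396.3,272.8),z-.0025);u=f-b
    print(z,f,b,(f+b)/2,np.hypot(*u[:2]),np.arctan2(u[1],u[0]))
E
```

```text
0.09 [0.46245792 0.21997826 0.0925    ] [0.38861631 0.21055371 0.0875    ] [0.42553711 0.21526598 0.09      ] 0.07444061875678892 0.12694563247310178
0.1 [0.4696232  0.22696308 0.1025    ] [0.39657357 0.2176054  0.0975    ] [0.43309839 0.22228424 0.1       ] 0.07364654458366234 0.12740645773267675
0.11 [0.47678848 0.2339479  0.1125    ] [0.40453084 0.22465708 0.1075    ] [0.44065966 0.22930249 0.11      ] 0.07285248639104301 0.1278773286557503
0.12 [0.48395376 0.24093271 0.1225    ] [0.41248811 0.23170877 0.1175    ] [0.44822093 0.23632074 0.12      ] 0.0720584447072293 0.12835857712880844
0.13 [0.49111904 0.24791753 0.1325    ] [0.42044538 0.23876046 0.1275    ] [0.45578221 0.243339   0.13      ] 0.07126442008405419 0.12885054981102362
0.14 [0.49828432 0.25490235 0.1425    ] [0.42840265 0.24581215 0.1375    ] [0.46334348 0.25035725 0.14      ] 0.0704704130982093 0.12935360896486184
```

Request:
{"op": "play_rows", "data": {"series": [{"fingers": -0.5,"dx": 4,"dy": 0,"dz": -13,"turn": 0},{"fingers": 1,"dx": 0,"dy": 0,"dz": 0,"turn": 0},{"fingers": 1,"dx": 0,"dy": 0,"dz": 0,"turn": 0},{"fingers": 1,"dx": 0,"dy": 0,"dz": 0,"turn": 0},{"fingers": 1,"dx": 0,"dy": 0,"dz": 0,"turn": 0},{"fingers": 1,"dx": 0,"dy": 0,"dz": 0,"turn": 0}]}}

```text
clock: 10.63
position: [0.4668, 0.2379, 0.0927]
ee_rot: [-0.015, 0.995, 0.082, 0.046]
contact_force: [-3.7, -0.5, 1.6]
width: 0.0177
```

```bash
python3 st.py
```

```text
10.6333 [0.4668 0.2379 0.0927] toolz [0.0889 0.038 ] ang 0.16233436052097874 sum 3.044988616442657 [0.3335 0.2412 1.8666 0.0084 0.9372 0.1654] F [-3.6899 -0.503   1.6377] M [-0.1939  0.8308  0.0639] 0.017747647401778793
```

Request:
{"op": "play_rows", "data": {"squeeze": 90, "series": [{"fingers": 1,"dx": 0,"dy": 0,"dz": 6,"turn": 0},{"fingers": 1,"dx": 0,"dy": 0,"dz": 12,"turn": 0},{"fingers": 1,"dx": 0,"dy": 0,"dz": 20,"turn": 0},{"fingers": 1,"dx": 0,"dy": 0,"dz": 30,"turn": 0},{"fingers": 1,"dx": 0,"dy": 0,"dz": 40,"turn": 0},{"fingers": 1,"dx": 0,"dy": 0,"dz": 40,"turn": 0},{"fingers": 1,"dx": 0,"dy": 0,"dz": 0,"turn": 0}]}}

```text
clock: 11.22
position: [0.4645, 0.2368, 0.2478]
ee_rot: [-0.015, 0.996, 0.082, 0.046]
contact_force: [2.5, 1.6, -2.4]
width: 0.0156
```

```bash
python3 st.py; python3 - <<'E'
from h import *
d=get_image("scene"); save("g6.png",cv2.resize(d["pixels"][170:340,310:470],None,fx=3.5,fy=3.5,interpolation=cv2.INTER_CUBIC))
e=get_image("top"); save("t6.png",e["pixels"])
for k in(d,e):
  for m in masks_of(k,"panel"): print(m["p"],m["xy"],np.argwhere(m["region"]).min(0),np.argwhere(m["region"]).max(0))
E
```

```text
11.2167 [0.4645 0.2368 0.2478] toolz [0.0884 0.0365] ang 0.16284917869099794 sum 3.046009932590996 [0.3338 0.1162 1.6133 0.0057 1.3165 0.1687] F [ 2.5193  1.5592 -2.4256] M [ 0.0352 -0.1291  0.0265] 0.015610215289718406
0.73 [392.4, 247.6] [200 335] [295 448]
0.6 [275.3, 255.7] [244 242] [269 315]
0.42 [337.5, 151.4] [134 324] [169 354]
0.34 [472.0, 265.0] [224 394] [302 564]
```

View pics/g6.png

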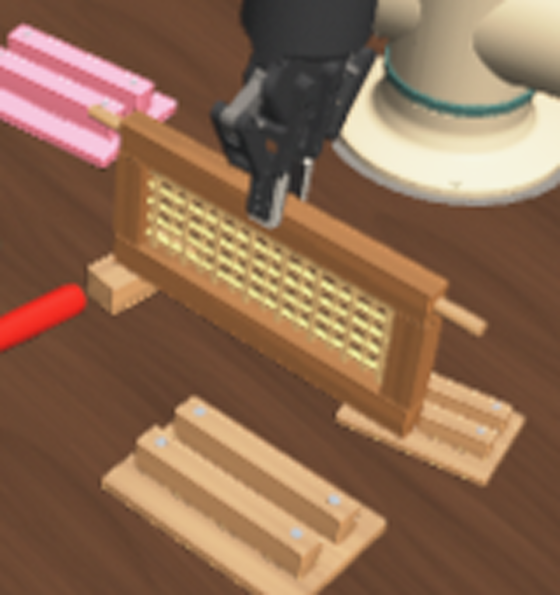

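```bash
cat >> h.py <<'E'
from scipy.optimize import least_squares
def fit(d,uL,uR,psi,free=False):
    def f(p):
        ps=psi if not free else p[4]
        u=np.array([-np.sin(ps)*np.cos(p[3]),np.cos(ps)*np.cos(p[3]),np.sin(p[3])])
        r=(proj(d,[p[:3]+.15*u,p[:3]-.15*u])-[uL,uR]).ravel()
        return r
    r=least_squares(f,[.46,.23,.25,0],x_scale=.01); return r.x,r.cost
E
python3 - <<'E'
from h import *
np.set_printoptions(suppress=True,precision=4)
d=get_image("scene")
print(fit(d,(448,263.4),(337.1,200.6),.163))
# check method on the initial crop: left tip approx
e=get_image("top"); i=e["pixels"]
# where the tips should appear in top
p=fit(d,(448,263.4),(337.1,200.6),.163)[0]; u=np.array([-np.sin(.163),np.cos(.163),np.sin(p[3])])
print(proj(e,[p[:3]+.15*u,p[:3]-.15*u]))
E
```

```text
(array([0.4582, 0.2333, 0.2721, 0.0011]), np.float64(4.102379629736866e-24))
[[158.2568 271.6559]
 [315.4261 248.2979]]
```

The panel is lifted level: rail_mid is at (0.458, 0.233, 0.272) from dowel tips at scene (448,263) and (337,201), and the cradle is undisturbed. Now I'll raise it and carry it to the stand.

Request:
{"op": "play_rows", "data": {"squeeze": 110, "series": [{"fingers": 1,"dx": 0,"dy": 0,"dz": 30,"turn": 0},{"fingers": 1,"dx": 0,"dy": -5,"dz": 32,"turn": 0},{"fingers": 1,"dx": 2,"dy": -15,"dz": 26,"turn": -0.01},{"fingers": 1,"dx": 4,"dy": -25,"dz": 0,"turn": -0.025},{"fingers": 1,"dx": 4,"dy": -35,"dz": 0,"turn": -0.025},{"fingers": 1,"dx": 4,"dy": -40,"dz": 0,"turn": -0.025},{"fingers": 1,"dx": 4,"dy": -40,"dz": 0,"turn": -0.025},{"fingers": 1,"dx": 4,"dy": -40,"dz": 0,"turn": -0.025},{"fingers": 1,"dx": 4,"dy": -40,"dz": 0,"turn": -0.025},{"fingers": 1,"dx": 4,"dy": -40,"dz": 0,"turn": -0.025},{"fingers": 1,"dx": 4,"dy": -40,"dz": 0,"turn": -0.025},{"fingers": 1,"dx": 4,"dy": -40,"dz": 0,"turn": -0.025},{"fingers": 1,"dx": 4,"dy": -40,"dz": 0,"turn": -0.025},{"fingers": 1,"dx": 4,"dy": -35,"dz": 0,"turn": -0.015},{"fingers": 1,"dx": 0,"dy": -20,"dz": 0,"turn": 0},{"fingers": 1,"dx": 0,"dy": -10,"dz": 0,"turn": 0},{"fingers": 1,"dx": 0,"dy": 0,"dz": 0,"turn": 0}]}}

```text
clock: 12.93
position: [0.491, -0.2514, 0.2937]
ee_rot: [-0.013, 0.998, -0.06, 0.009]
contact_force: [1.1, -2.1, -0.9]
width: 0.0149
```

```bash
python3 st.py
```

```text
12.9333 [ 0.491  -0.2514  0.2937] toolz [0.0203 0.0247] ang -0.12120262381220745 sum 3.1395134586679196 [-0.6221  0.2     1.3944  0.0319  1.5451 -0.5019] F [ 1.0601 -2.1198 -0.9381] M [-0.1159 -0.0745 -0.0257] 0.014900511592791862
```

```bash
python3 - <<'E'
from h import *
d=get_image("scene");e=get_image("top")
pr=proj(d,[[.486-.0,-.253,.318]]);print(pr)
print(proj(d,[[.486+.018,-.105,.318],[.486-.018,-.401,.318]]),proj(e,[[.486+.018,-.105,.318],[.486-.018,-.401,.318]]))
o=np.zeros((600,800,3),np.uint8)
o[:,:480]=cv2.resize(d["pixels"][80:230,200:320],(480,600),interpolation=cv2.INTER_CUBIC)
o[:400,480:]=cv2.resize(e["pixels"][180:305,390:490],(320,400),interpolation=cv2.INTER_CUBIC)
o[400:,480:720]=cv2.resize(e["pixels"][205:285,510:606],(240,200),interpolation=cv2.INTER_CUBIC)
save("g7.png",o)
E
```

```text
[[257.27731616 124.93821843]]
[[282.65622597 150.78597276]
 [235.29160529 102.54634826]] [[421.26681331 234.00695376]
 [591.97729423 256.39136653]]
```

View pics/g7.png

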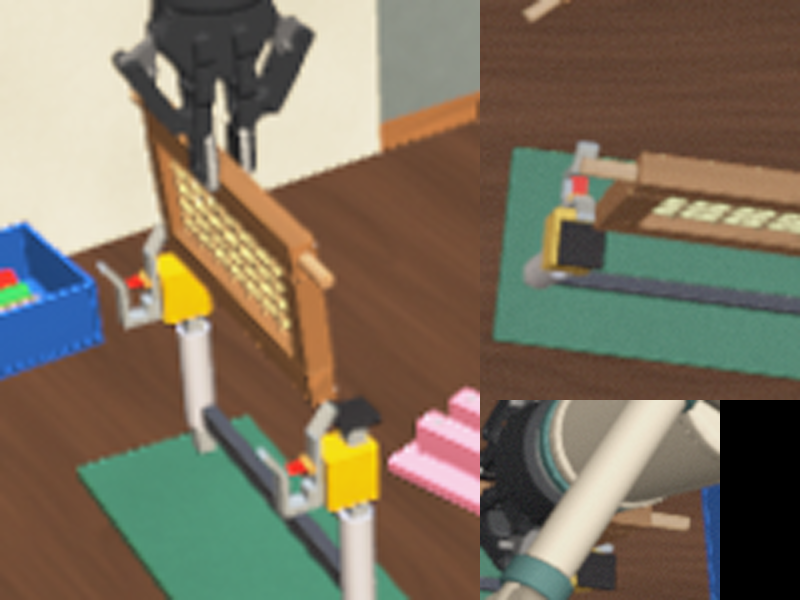

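```bash
cat >> h.py <<'E'
def fit2(d,e,dL,dR,eL,eR):
    def f(p):
        u=np.array([-np.sin(p[4])*np.cos(p[3]),np.cos(p[4])*np.cos(p[3]),np.sin(p[3])]); T=[p[:3]+.15*u,p[:3]-.15*u]
        return np.r_[(proj(d,T)-[dL,dR]).ravel(),(proj(e,T)-[eL,eR]).ravel()]
    r=least_squares(f,[.5,-.26,.3,0,-.1],x_scale=.01); return r.x,r.fun
E
python3 - <<'E'
from h import *
np.set_printoptions(suppress=True,precision=4)
d=get_image("scene");e=get_image("top")
print(fit2(d,e,(282.5,150),(233.75,104.5),(421.25,232.5),(593.2,253.8)))
E
python3 st.py
```

```text
(array([ 0.4893, -0.2544,  0.3178,  0.0177, -0.1091]), array([-0.5035,  0.0581, -0.3367, -0.8638,  0.4416,  0.389 , -0.9129,
        0.0512]))
13.1333 [ 0.4913 -0.2473  0.2957] toolz [0.0227 0.0254] ang -0.11674052559422328 sum 3.1378075667754857 [-0.617   0.1959  1.3951  0.0338  1.5468 -0.5013] F [ 0.6214 -0.5088 -1.8245] M [ 0.0206 -0.1177 -0.0532] 0.014793226127454422
```

```bash
python3 - <<'E'
from h import *
np.set_printoptions(suppress=True,precision=4)
d=get_image("scene");e=get_image("top")
c=np.array([.4893,-.2544]);ps=-.109;X=np.array([np.cos(ps),np.sin(ps)]);Y=np.array([-np.sin(ps),np.cos(ps)])
for n,k,uv in(("scene",d,(279.5,180.5)),("top",e,(429,253.4))):
    r=ray(k,uv,.213)[:2]-c; print(n,r@X,r@Y)
for g in([.5216,-.1315],[.4921,-.3976],[.5464,-.1344],[.516,-.4]):
    r=np.array(g)-[.5075,-.2645]; print(r@X,r@Y)
E
```

```text
scene -0.0037602105933220234 0.11940954087403971
top -0.017667535262284022 0.1137900610370033
-0.0004519887245089584 0.13374455393096543
-0.0008294178395290355 -0.13398538004591198
0.02451630712221521 0.13355961472349803
0.02318982702085215 -0.13377119242476296
```

Request:
{"op": "play_rows", "data": {"series": [{"fingers": 1,"dx": 14,"dy": -6,"dz": 0,"turn": 0},{"fingers": 1,"dx": 14,"dy": -6,"dz": 0,"turn": 0},{"fingers": 1,"dx": 0,"dy": 0,"dz": 0,"turn": 0}]}}

```text
clock: 13.48
position: [0.5188, -0.2532, 0.2968]
ee_rot: [-0.014, 0.998, -0.055, 0.01]
contact_force: [-1.2, 0.6, -3.9]
width: 0.015
```

```bash
python3 st.py
```

```text
13.4833 [ 0.5188 -0.2532  0.2968] toolz [0.0219 0.0275] ang -0.11002421480893623 sum 3.1389599411174793 [-0.5985  0.2395  1.3347  0.0351  1.5647 -0.4889] F [-1.1793  0.5641 -3.8608] M [-0.0854 -0.0408 -0.0344] 0.014981014977714306
```

Request:
{"op": "play_rows", "data": {"series": [{"fingers": 1,"dx": 0,"dy": -5,"dz": -15,"turn": 0},{"fingers": 1,"dx": 0,"dy": 0,"dz": -25,"turn": 0},{"fingers": 1,"dx": 0,"dy": 0,"dz": -25,"turn": 0},{"fingers": 1,"dx": 0,"dy": 0,"dz": -20,"turn": 0},{"fingers": 1,"dx": 0,"dy": 0,"dz": 0,"turn": 0}]}}

```text
clock: 13.9
position: [0.5178, -0.2531, 0.2116]
ee_rot: [-0.012, 0.999, -0.05, 0.011]
contact_force: [0.0, -2.9, -4.8]
width: 0.0151
```

```bash
python3 st.py
```

```text
13.9 [ 0.5178 -0.2531  0.2116] toolz [0.0237 0.0225] ang -0.10031466900885472 sum 3.134762447094486 [-0.5971  0.2683  1.5015  0.0326  1.365  -0.5036] F [ 0.0209 -2.8731 -4.773 ] M [-0.8323 -0.0362 -0.1533] 0.015097252983669474
```

```bash
python3 st.py; python3 - <<'E'
from h import *
d=get_image("scene");e=get_image("top")
o=np.zeros((600,800,3),np.uint8)
o[:,:480]=cv2.resize(d["pixels"][90:240,200:320],(480,600),interpolation=cv2.INTER_CUBIC)
o[:320,480:]=cv2.resize(e["pixels"][200:280,395:475],(320,320),interpolation=cv2.INTER_CUBIC)
o[320:,480:]=cv2.resize(e["pixels"][215:285,520:600],(320,280),interpolation=cv2.INTER_CUBIC)
save("g8.png",o)
E
```

```text
13.9 [ 0.5178 -0.2531  0.2116] toolz [0.0237 0.0225] ang -0.10031466900885472 sum 3.134762447094486 [-0.5971  0.2683  1.5015  0.0326  1.365  -0.5036] F [ 0.0209 -2.8731 -4.773 ] M [-0.8323 -0.0362 -0.1533] 0.015097252983669474
```

View pics/g8.png

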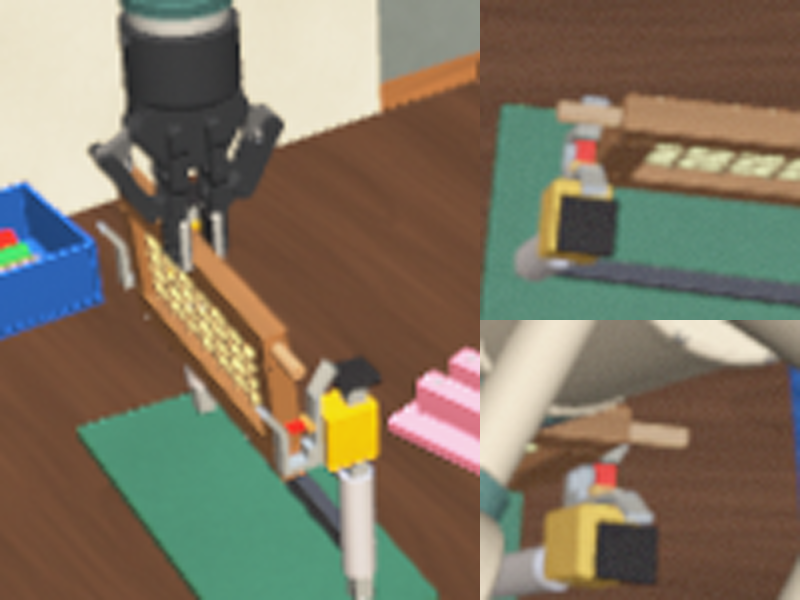

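```bash
python3 - <<'E'
from h import *
np.set_printoptions(suppress=True,precision=4)
d=get_image("scene");e=get_image("top")
def f(p):
    u=np.array([-np.sin(p[4])*np.cos(p[3]),np.cos(p[4])*np.cos(p[3]),np.sin(p[3])]); T=[p[:3]+.15*u,p[:3]-.15*u]
    return np.r_[proj(d,T[:1])[0]-(274.5,183),(proj(e,T)-[(415.5,227.75),(572,243.75)]).ravel(),(p[4]+.1)*100]
r=least_squares(f,[.5,-.26,.23,0,-.1],x_scale=.01); p=r.x; print(p,r.fun)
ps=p[4];X=np.array([np.cos(ps),np.sin(ps)]);Y=np.array([-np.sin(ps),np.cos(ps)])
for n,k,uv in(("scene",d,(200+282/4,90+478/4)),):
    q=ray(k,uv,p[2]-.107)[:2]-p[:2]; print(n,q@X,q@Y)
E
python3 st.py
```

```text
[ 0.517  -0.2583  0.2374 -0.0291 -0.0976] [-0.6451 -0.1296 -0.3778  0.2408  0.0525  0.1575  0.2386]
scene 0.0006744727898799971 0.12064142913735355
14.1 [ 0.5199 -0.2537  0.2163] toolz [0.0296 0.0213] ang -0.10045529321528171 sum 3.1292684122957772 [-0.5975  0.2657  1.4937  0.035   1.3698 -0.5041] F [-0.2616 -1.1745 -3.9189] M [-0.5082  0.1999  0.0694] 0.015146303586337931
```

Request:
{"op": "play_rows", "data": {"squeeze": 120, "series": [{"fingers": 1,"dx": 0,"dy": -8,"dz": 0,"turn": -0.01},{"fingers": 1,"dx": 0,"dy": 0,"dz": 0,"turn": 0},{"fingers": 1,"dx": 0,"dy": 0,"dz": 0,"turn": 0}]}}

```text
clock: 14.35
position: [0.5211, -0.2601, 0.2195]
ee_rot: [-0.013, 0.998, -0.055, 0.016]
contact_force: [0.1, -0.5, -3.8]
width: 0.0146
```

```bash
python3 st.py; python3 - <<'E'
from h import *
e=get_image("top");d=get_image("scene")
np.save("top9.npy",e["pixels"])
for k in(d,e):
  for m in masks_of(k,"panel"): print(m["p"],m["xy"],np.argwhere(m["region"]).min(0),np.argwhere(m["region"]).max(0))
for n in ("dowel_left","dowel_right"):
  for k in(d,e): print(n,[(m["p"],m["xy"],m["region"].sum()) for m in masks_of(k,n)])
E
```

```text
14.35 [ 0.5211 -0.2601  0.2195] toolz [0.0342 0.0233] ang -0.11050746677154144 sum 3.1269636127470806 [-0.6084  0.2684  1.4822  0.0394  1.3764 -0.5057] F [ 0.0577 -0.4513 -3.7669] M [0.0125 0.0399 0.0549] 0.014583000270383673
0.71 [250.9, 169.7] [139 228] [205 271]
0.87 [469.7, 238.7] [220 419] [254 575]
0.23 [419.2, 244.3] [227 410] [264 427]
dowel_left [(0.56, [249.1, 168.9], np.int64(1339))]
dowel_left [(0.85, [470.0, 235.7], np.int64(2006)), (0.29, [377.3, 151.4], np.int64(622))]
dowel_right [(0.72, [251.2, 168.1], np.int64(1306))]
dowel_right [(0.77, [469.9, 236.0], np.int64(2024)), (0.61, [358.7, 178.5], np.int64(766))]
```

```bash
cat > tilt.py <<'E'
from h import *
np.set_printoptions(suppress=True,precision=4)
d=get_image("scene");e=get_image("top"); s=get_state()
m=masks_of(d,"panel")[0]["region"]; t=masks_of(e,"panel")[0]["region"]
c=np.array([.0,0,0]); 
ub=[(x,np.argmax(m[:,x])) for x in range(640) if m[:,x].any()]
print("scene upper",ub)
print("scene lower",[(x,479-np.argmax(m[::-1,x])) for x in range(640) if m[:,x].any()])
print("top upper",[(x,np.argmax(t[:,x])) for x in range(640) if t[:,x].any()][::4])
p=s["position"]+[-.003,-.0055,.021]
ps=-.11
for th in(-.03,0,.03):
    u=np.array([-np.sin(ps),np.cos(ps),th]);X=np.array([np.cos(ps),np.sin(ps),0])
    g=lambda x,y,z:p+X*x+u*y+np.array([0,0,z])
    print(th,"railback top",proj(d,[g(-.009,.12,.013),g(-.009,-.12,.013)]),"front bottom",proj(d,[g(0,.12,-.107),g(0,-.12,-.107)]),"tipL",proj(d,g(0,.15,0)),proj(e,[g(0,.15,0),g(0,-.15,0)]))
E
python3 tilt.py
```

```text
scene upper [(228, np.int64(139)), (229, np.int64(139)), (230, np.int64(139)), (231, np.int64(140)), (232, np.int64(141)), (233, np.int64(141)), (234, np.int64(142)), (235, np.int64(142)), (236, np.int64(143)), (237, np.int64(143)), (238, np.int64(149)), (239, np.int64(152)), (240, np.int64(153)), (241, np.int64(153)), (242, np.int64(154)), (243, np.int64(154)), (244, np.int64(153)), (245, np.int64(150)), (246, np.int64(147)), (247, np.int64(147)), (248, np.int64(148)), (249, np.int64(149)), (250, np.int64(150)), (251, np.int64(151)), (252, np.int64(152)), (253, np.int64(153)), (254, np.int64(154)), (255, np.int64(155)), (256, np.int64(156)), (257, np.int64(157)), (258, np.int64(158)), (259, np.int64(159)), (260, np.int64(160)), (261, np.int64(161)), (262, np.int64(162)), (263, np.int64(163)), (264, np.int64(164)), (265, np.int64(165)), (266, np.int64(166)), (267, np.int64(168)), (268, np.int64(174)), (269, np.int64(176)), (270, np.int64(177)), (271, np.int64(191))]
scene lower [(228, np.int64(148)), (229, np.int64(152)), (230, np.int64(156)), (231, np.int64(159)), (232, np.int64(163
[... 1413 characters left out ...]
64(239)), (553, np.int64(238)), (557, np.int64(237)), (561, np.int64(236)), (565, np.int64(240)), (569, np.int64(240)), (573, np.int64(241))]
-0.03 railback top [[269.0012 169.8853]
 [231.8027 127.5808]] front bottom [[268.4082 208.6419]
 [233.0546 164.5888]] tipL [[271.2988 181.1704]] [[419.1905 226.5504]
 [576.6169 244.3432]]
0 railback top [[268.9243 168.6834]
 [231.9303 128.7229]] front bottom [[268.3344 207.569 ]
 [233.1742 165.6204]] tipL [[271.2068 179.6765]] [[419.6059 226.1035]
 [575.402  244.7081]]
0.03 railback top [[268.8472 167.4772]
 [232.0575 129.8613]] front bottom [[268.2604 206.4924]
 [233.2935 166.6488]] tipL [[271.1143 178.176 ]] [[420.0254 225.6521]
 [574.1992 245.0693]]
```

Request:
{"op": "play_rows", "data": {"series": [{"fingers": 1,"dx": -2,"dy": 0,"dz": -15,"turn": 0},{"fingers": 1,"dx": -4,"dy": 0.5,"dz": -15,"turn": 0},{"fingers": 1,"dx": -4,"dy": 0.5,"dz": -14,"turn": 0},{"fingers": 1,"dx": 0,"dy": 0,"dz": 0,"turn": 0}]}}

```text
clock: 15.28
position: [0.5116, -0.2599, 0.1745]
ee_rot: [-0.011, 0.998, -0.055, 0.017]
contact_force: [-1.2, 1.2, -4.3]
width: 0.0147
```

```bash
python3 st.py
```

```text
15.2833 [ 0.5116 -0.2599  0.1745] toolz [0.036  0.0202] ang -0.10963310135007145 sum 3.124115198320787 [-0.617   0.2803  1.5788  0.0392  1.265  -0.5192] F [-1.1623  1.2036 -4.2626] M [0.0467 0.095  0.0125] 0.014749436217934129
```

Request:
{"op": "play_rows", "data": {"series": [{"fingers": 1,"dx": 0,"dy": 0,"dz": -4,"turn": 0},{"fingers": 1,"dx": 0,"dy": 0,"dz": -4,"turn": 0},{"fingers": 1,"dx": 0,"dy": 0,"dz": -4,"turn": 0},{"fingers": 1,"dx": 0,"dy": 0,"dz": 0,"turn": 0}]}}

```text
clock: 15.62
position: [0.513, -0.2606, 0.1631]
ee_rot: [-0.011, 0.998, -0.055, 0.019]
contact_force: [-0.7, 0.2, -4.6]
width: 0.0143
```

```bash
python3 st.py
```

```text
15.6167 [ 0.513  -0.2606  0.1631] toolz [0.0386 0.019 ] ang -0.10986666433862395 sum 3.1213379128900547 [-0.6168  0.2889  1.5959  0.0401  1.2365 -0.5201] F [-0.7294  0.1609 -4.5972] M [-0.0463  0.0222 -0.0567] 0.014300113633512544
```

Free so far (Fz is about −4.5, the panel's weight). The gates should be met about now.

Request:
{"op": "play_rows", "data": {"series": [{"fingers": 1,"dx": -1,"dy": 0,"dz": -3,"turn": 0},{"fingers": 1,"dx": 0,"dy": 0,"dz": -3,"turn": 0},{"fingers": 1,"dx": 0,"dy": 0,"dz": 0,"turn": 0}]}}

```text
clock: 15.87
position: [0.5132, -0.2612, 0.1578]
ee_rot: [-0.01, 0.998, -0.055, 0.02]
contact_force: [-0.1, -0.7, -3.8]
width: 0.0147
```

```bash
python3 st.py
```

```text
15.8667 [ 0.5132 -0.2612  0.1578] toolz [0.041  0.0174] ang -0.10953235880111552 sum 3.118516991689715 [-0.6176  0.2917  1.6057  0.0404  1.221  -0.5219] F [-0.0761 -0.7382 -3.7681] M [0.0065 0.0717 0.0017] 0.014718554047997098
```

Request:
{"op": "play_rows", "data": {"series": [{"fingers": 1,"dx": 0,"dy": 0,"dz": -3,"turn": 0},{"fingers": 1,"dx": 0,"dy": 0,"dz": -2,"turn": 0}]}}

```text
clock: 16.03
position: [0.5137, -0.2616, 0.1545]
ee_rot: [-0.009, 0.998, -0.055, 0.021]
contact_force: [-2.7, 1.6, 3.8]
width: 0.0144
```

```bash
python3 st.py
```

```text
16.0333 [ 0.5137 -0.2616  0.1545] toolz [0.0429 0.0163] ang -0.10959809187658333 sum 3.116319639741773 [-0.6177  0.2939  1.6114  0.0407  1.211  -0.5223] F [-2.7086  1.5669  3.7812] M [ 0.2602  0.3989 -0.0124] 0.014399969835311536
```

Request:
{"op": "play_rows", "data": {"series": [{"fingers": 1,"dx": -2,"dy": 0,"dz": -2,"turn": 0},{"fingers": 1,"dx": 0,"dy": 0,"dz": -2,"turn": 0}]}}

```text
clock: 16.2
position: [0.5139, -0.2618, 0.1529]
ee_rot: [-0.009, 0.998, -0.054, 0.024]
contact_force: [-2.0, 0.5, 4.2]
width: 0.0147
```

```bash
python3 st.py
```

```text
16.2 [ 0.5139 -0.2618  0.1529] toolz [0.0489 0.0148] ang -0.10950495055555418 sum 3.1106560664866505 [-0.6193  0.2921  1.6185  0.0433  1.2    -0.5253] F [-1.9553  0.5467  4.2276] M [0.1295 0.4897 0.0847] 0.01470611714270991
```

Request:
{"op": "play_rows", "data": {"series": [{"fingers": 1,"dx": -1,"dy": 0,"dz": -2,"turn": 0},{"fingers": 1,"dx": 0,"dy": 0,"dz": -2,"turn": 0}]}}

```text
clock: 16.37
position: [0.5141, -0.2619, 0.1506]
ee_rot: [-0.008, 0.998, -0.054, 0.026]
contact_force: [-2.9, 2.1, 5.9]
width: 0.0147
```

```bash
python3 st.py
```

```text
16.3667 [ 0.5141 -0.2619  0.1506] toolz [0.0528 0.0134] ang -0.10922426169101222 sum 3.106712246497307 [-0.6201  0.2919  1.625   0.0448  1.1897 -0.5273] F [-2.9068  2.1223  5.9058] M [0.3732 0.3557 0.0788] 0.01467963310046274
```

Request:
{"op": "play_rows", "data": {"series": [{"fingers": 1,"dx": -4,"dy": 0,"dz": -3,"turn": 0},{"fingers": 1,"dx": -2,"dy": 0,"dz": -3,"turn": 0}]}}

```text
clock: 16.53
position: [0.5124, -0.2628, 0.147]
ee_rot: [-0.007, 0.998, -0.055, 0.031]
contact_force: [0.5, 2.3, 6.3]
width: 0.0147
```

```bash
python3 st.py
```

```text
16.5333 [ 0.5124 -0.2628  0.147 ] toolz [0.0629 0.0104] ang -0.10979883722123793 sum 3.097033864317231 [-0.6257  0.2875  1.6419  0.0492  1.1676 -0.5347] F [0.5173 2.2568 6.2636] M [ 0.5031 -0.0077 -0.0607] 0.014667660382823432
```

Request:
{"op": "play_rows", "data": {"series": [{"fingers": 1,"dx": -2,"dy": 0,"dz": -3,"turn": 0},{"fingers": 1,"dx": -1,"dy": 0,"dz": -3,"turn": 0}]}}

```text
clock: 16.7
position: [0.5124, -0.2629, 0.1434]
ee_rot: [-0.006, 0.998, -0.055, 0.035]
contact_force: [-1.0, 2.9, 8.5]
width: 0.0147
```

```bash
python3 st.py
```

```text
16.7 [ 0.5124 -0.2629  0.1434] toolz [0.0711 0.0091] ang -0.11095433297133118 sum 3.0898472848530814 [-0.6284  0.2863  1.6539  0.0539  1.1497 -0.5388] F [-0.9598  2.9243  8.5365] M [ 0.3932  0.0986 -0.0316] 0.014724066181444175
```

Request:
{"op": "play_rows", "data": {"series": [{"fingers": 1,"dx": -1,"dy": -1,"dz": -3,"turn": 0},{"fingers": 1,"dx": 0,"dy": -1,"dz": -2,"turn": 0}]}}

```text
clock: 16.87
position: [0.5131, -0.2638, 0.1406]
ee_rot: [-0.007, 0.998, -0.056, 0.038]
contact_force: [-2.0, 2.3, 8.9]
width: 0.0149
```

```bash
python3 st.py
```

```text
16.8667 [ 0.5131 -0.2638  0.1406] toolz [0.0761 0.01  ] ang -0.11195927310812404 sum 3.086622512054338 [-0.6317  0.2879  1.6594  0.0584  1.1393 -0.5434] F [-1.9648  2.3263  8.9114] M [0.5256 0.2603 0.0101] 0.014928482313155574
```

Request:
{"op": "play_rows", "data": {"series": [{"fingers": 1,"dx": -1,"dy": -1,"dz": -2,"turn": 0},{"fingers": 1,"dx": 0,"dy": 0,"dz": -2,"turn": 0}]}}

```text
clock: 17.03
position: [0.5132, -0.2643, 0.1389]
ee_rot: [-0.007, 0.998, -0.056, 0.04]
contact_force: [-3.8, 0.8, 9.4]
width: 0.0146
```

```bash
python3 st.py
```

```text
17.0333 [ 0.5132 -0.2643  0.1389] toolz [0.08   0.0099] ang -0.11230624873237548 sum 3.0836223886697196 [-0.6339  0.288   1.6642  0.0612  1.1314 -0.5467] F [-3.7882  0.7994  9.4034] M [0.243  0.5571 0.0132] 0.014578809111859338
```

Request:
{"op": "play_rows", "data": {"series": [{"fingers": 1,"dx": -2,"dy": 0,"dz": -3,"turn": 0}]}}

```text
clock: 17.12
position: [0.513, -0.2645, 0.1375]
ee_rot: [-0.007, 0.998, -0.056, 0.042]
contact_force: [3.5, 3.7, 8.9]
width: 0.0149
```

```bash
python3 st.py
```

```text
17.1167 [ 0.513  -0.2645  0.1375] toolz [0.0843 0.0089] ang -0.1126611677013907 sum 3.079682269399075 [-0.6357  0.2867  1.6703  0.0635  1.1227 -0.5495] F [3.5301 3.6542 8.8945] M [ 0.5303 -0.5487  0.1167] 0.014889056125120554
```

Request:
{"op": "play_rows", "data": {"series": [{"fingers": 1,"dx": -2,"dy": 0,"dz": -3,"turn": 0}]}}

```text
clock: 17.2
position: [0.5132, -0.2649, 0.1363]
ee_rot: [-0.006, 0.997, -0.056, 0.045]
contact_force: [3.0, 3.1, 9.1]
width: 0.0148
```

```bash
python3 st.py; python3 tilt.py
```

```text
17.2 [ 0.5132 -0.2649  0.1363] toolz [0.09   0.0074] ang -0.11314425449884291 sum 3.0744185785621436 [-0.6375  0.2853  1.6762  0.0664  1.113  -0.5525] F [2.9732 3.1101 9.1445] M [ 0.3979 -0.4956 -0.0004] 0.014784600839439305
scene upper [(231, np.int64(159)), (232, np.int64(158)), (233, np.int64(158)), (234, np.int64(159)), (235, np.int64(160)), (236, np.int64(162)), (237, np.int64(164)), (238, np.int64(165)), (239, np.int64(166)), (240, np.int64(167)), (241, np.int64(168)), (242, np.int64(174)), (243, np.int64(176)), (244, np.int64(177)), (245, np.int64(178)), (246, np.int64(179)), (247, np.int64(179)), (248, np.int64(179)), (249, np.int64(178)), (250, np.int64(174)), (251, np.int64(172)), (252, np.int64(172)), (253, np.int64(172)), (254, np.int64(173)), (255, np.int64(174)), (256, np.int64(175)), (257, np.int64(176)), (258, np.int64(177)), (259, np.int64(179)), (260, np.int64(180)), (261, np.int64(181)), (262, np.int64(182)), (263, np.int64(183)), (264, np.int64(185)), (265, np.int64(186)), (266, np.int64(187)), (267, np.int64(188)), (268, np.int64(189)), (269, np.int64(190)), (270
[... 1132 characters left out ...]
op upper [(366, np.int64(151)), (370, np.int64(140)), (374, np.int64(137)), (378, np.int64(135)), (382, np.int64(135)), (386, np.int64(139))]
-0.03 railback top [[272.1077 194.4078]
 [236.0455 151.3279]] front bottom [[271.3803 230.3305]
 [237.0548 185.8688]] tipL [[274.3371 205.4521]] [[414.5086 237.4317]
 [558.7252 254.0137]]
0 railback top [[272.0394 193.2992]
 [236.1617 152.3897]] front bottom [[271.3143 229.3363]
 [237.1642 186.8314]] tipL [[274.2556 204.0752]] [[414.8688 237.0707]
 [557.6934 254.3037]]
0.03 railback top [[271.9709 192.1868]
 [236.2776 153.4482]] front bottom [[271.2481 228.3388]
 [237.2733 187.7912]] tipL [[274.1737 202.6924]] [[415.2324 236.7064]
 [556.6712 254.5911]]
```

```bash
cat > hooks.py <<'E'
from h import *
d=get_image("scene"); now=d["pixels"].astype(int); ref=cv2.cvtColor(cv2.imread("pics/scene0.png"),cv2.COLOR_BGR2RGB).astype(int)
def cen(im,roi,kind):
    x0,x1,y0,y1=roi; p=im[y0:y1,x0:x1]; r,g,b=p[...,0],p[...,1],p[...,2]
    k=((r>150)&(g<95)&(b<80)) if kind=="red" else ((r>150)&(g>120)&(b<90)&(r-g<90)&(g-b>90))
    ys,xs=np.nonzero(k); return None if not len(xs) else (len(xs),round(xs.mean()+x0,1),round(ys.mean()+y0,1),xs.min()+x0,xs.max()+x0,ys.min()+y0,ys.max()+y0)
for n,roi in(("L",(262,300,175,225)),("R",(226,258,135,185))):
    for k in("red","yel"): print(n,k,"ref",cen(ref,roi,k),"now",cen(now,roi,k))
k=cam(d); 
for z in(.176,.166,.156): print(z,proj(d,[[.5216,-.1315,z],[.4921,-.3976,z]]).round(1).tolist())
E
python3 hooks.py
```

```text
L red ref (13, np.float64(273.6), np.float64(196.0), np.int64(272), np.int64(276), np.int64(194), np.int64(197)) now (4, np.float64(275.5), np.float64(200.0), np.int64(275), np.int64(276), np.int64(199), np.int64(201))
L yel ref (217, np.float64(287.2), np.float64(197.4), np.int64(276), np.int64(294), np.int64(187), np.int64(207)) now (213, np.float64(287.3), np.float64(200.4), np.int64(275), np.int64(294), np.int64(191), np.int64(210))
R red ref (11, np.float64(233.0), np.float64(150.1), np.int64(231), np.int64(235), np.int64(149), np.int64(151)) now None
R yel ref (184, np.float64(245.7), np.float64(151.7), np.int64(236), np.int64(252), np.int64(143), np.int64(160)) now (24, np.float64(247.3), np.float64(156.5), np.int64(240), np.int64(252), np.int64(150), np.int64(161))
0.176 [[273.5, 195.8], [233.3, 149.9]]
0.166 [[273.7, 198.9], [233.7, 152.8]]
0.156 [[273.9, 202.0], [234.0, 155.7]]
```

The left yellow block has sunk about 10 mm (scene row 197.4→200.4), with the dowels pushing the gates. I'll continue gently.

Request:
{"op": "play_rows", "data": {"series": [{"fingers": 1,"dx": -1,"dy": 0,"dz": -3,"turn": 0},{"fingers": 1,"dx": 0,"dy": 0,"dz": -2,"turn": 0}]}}

```text
clock: 17.62
position: [0.5137, -0.2653, 0.1346]
ee_rot: [-0.005, 0.997, -0.056, 0.047]
contact_force: [-3.6, 2.8, 10.4]
width: 0.0147
```

```bash
python3 st.py; python3 hooks.py|head -4
```

```text
17.6167 [ 0.5137 -0.2653  0.1346] toolz [0.0941 0.0051] ang -0.11255738609638219 sum 3.0697543921400565 [-0.6381  0.285   1.6816  0.0675  1.1031 -0.5545] F [-3.6024  2.8107 10.3893] M [0.3931 0.5593 0.0145] 0.014717857692549156
L red ref (13, np.float64(273.6), np.float64(196.0), np.int64(272), np.int64(276), np.int64(194), np.int64(197)) now (3, np.float64(275.3), np.float64(200.7), np.int64(275), np.int64(276), np.int64(200), np.int64(201))
L yel ref (217, np.float64(287.2), np.float64(197.4), np.int64(276), np.int64(294), np.int64(187), np.int64(207)) now (213, np.float64(287.2), np.float64(200.9), np.int64(276), np.int64(294), np.int64(191), np.int64(210))
R red ref (11, np.float64(233.0), np.float64(150.1), np.int64(231), np.int64(235), np.int64(149), np.int64(151)) now None
R yel ref (184, np.float64(245.7), np.float64(151.7), np.int64(236), np.int64(252), np.int64(143), np.int64(160)) now (25, np.float64(247.8), np.float64(157.3), np.int64(240), np.int64(252), np.int64(151), np.int64(162))
```

Request:
{"op": "play_rows", "data": {"series": [{"fingers": 1,"dx": -1,"dy": 0,"dz": -3,"turn": 0},{"fingers": 1,"dx": 0,"dy": 0,"dz": -2,"turn": 0}]}}

```text
clock: 17.83
position: [0.5137, -0.2658, 0.1327]
ee_rot: [-0.004, 0.997, -0.056, 0.049]
contact_force: [-3.7, 2.9, 10.5]
width: 0.0146
```

```bash
python3 st.py; python3 hooks.py|head -4
```

```text
17.8333 [ 0.5137 -0.2658  0.1327] toolz [0.0982 0.0028] ang -0.11222214973126969 sum 3.0651434198588956 [-0.6391  0.2846  1.688   0.0685  1.0925 -0.5567] F [-3.6736  2.933  10.4894] M [0.4375 0.4918 0.0426] 0.01464183039182799
L red ref (13, np.float64(273.6), np.float64(196.0), np.int64(272), np.int64(276), np.int64(194), np.int64(197)) now (4, np.float64(275.5), np.float64(201.0), np.int64(275), np.int64(276), np.int64(200), np.int64(202))
L yel ref (217, np.float64(287.2), np.float64(197.4), np.int64(276), np.int64(294), np.int64(187), np.int64(207)) now (212, np.float64(287.2), np.float64(201.1), np.int64(276), np.int64(294), np.int64(191), np.int64(211))
R red ref (11, np.float64(233.0), np.float64(150.1), np.int64(231), np.int64(235), np.int64(149), np.int64(151)) now None
R yel ref (184, np.float64(245.7), np.float64(151.7), np.int64(236), np.int64(252), np.int64(143), np.int64(160)) now (26, np.float64(246.5), np.float64(157.2), np.int64(240), np.int64(252), np.int64(151), np.int64(162))
```

Request:
{"op": "play_rows", "data": {"series": [{"fingers": 1,"dx": -1,"dy": 0,"dz": -7,"turn": 0}]}}

```text
clock: 17.97
position: [0.5137, -0.2663, 0.1281]
ee_rot: [-0.003, 0.997, -0.055, 0.051]
contact_force: [-0.9, 2.8, 10.0]
width: 0.0147
```

```bash
python3 st.py; python3 hooks.py|head -4|cut -c1-4,100-
```

```text
17.9667 [ 0.5137 -0.2663  0.1281] toolz [0.1014 0.0005] ang -0.11173300507302407 sum 3.0613189757003445 [-0.64    0.2869  1.6976  0.0693  1.0768 -0.5593] F [-0.9079  2.8317 10.0265] M [ 0.1729 -0.0196  0.0635] 0.014711311590681996
L rep.int64(197)) now (7, np.float64(275.7), np.float64(202.0), np.int64(275), np.int64(277), np.int64(201), np.int64(203))
L yenp.int64(207)) now (211, np.float64(287.3), np.float64(201.4), np.int64(281), np.int64(294), np.int64(192), np.int64(211))
R rep.int64(151)) now None
R yenp.int64(160)) now (24, np.float64(245.8), np.float64(157.8), np.int64(240), np.int64(252), np.int64(152), np.int64(162))
```

Request:
{"op": "play_rows", "data": {"series": [{"fingers": 1,"dx": -1,"dy": 0,"dz": -6,"turn": 0}]}}

```text
clock: 18.1
position: [0.5137, -0.2673, 0.1224]
ee_rot: [-0.002, 0.997, -0.055, 0.052]
contact_force: [0.2, 3.4, 10.5]
width: 0.0148
```

```bash
python3 st.py; python3 hooks.py|head -4|cut -c1-4,100-
```

```text
18.1 [ 0.5137 -0.2673  0.1224] toolz [ 0.1043 -0.0023] ang -0.11092667690978225 sum 3.0574155720019185 [-0.6412  0.2905  1.7082  0.0695  1.0587 -0.5622] F [ 0.1892  3.4419 10.5194] M [ 0.4527 -0.0383  0.1002] 0.014785174117834933
L rep.int64(197)) now (11, np.float64(273.7), np.float64(199.0), np.int64(272), np.int64(275), np.int64(197), np.int64(200))
L yenp.int64(207)) now (213, np.float64(287.2), np.float64(200.1), np.int64(277), np.int64(294), np.int64(190), np.int64(210))
R rep.int64(151)) now None
R yenp.int64(160)) now (14, np.float64(244.3), np.float64(158.8), np.int64(241), np.int64(252), np.int64(155), np.int64(161))
```

The left gate is back at its shut offset above its block (red row 199.0, block 200.1), so the left side has latched. Checking the right from above.

```bash
cat > hooks2.py <<'E'
from h import *
e=get_image("top"); d=get_image("scene"); T=e["pixels"].astype(int); ref=cv2.cvtColor(cv2.imread("pics/top0.png"),cv2.COLOR_BGR2RGB).astype(int)
from hooks import cen
print("---")
for n,roi in(("L",(405,440,220,275)),("R",(530,575,235,290))):
    for k in("red","yel"): 
        f=lambda t: None if t is None else [float(v) for v in t]
        print(n,k,"ref",f(cen(ref,roi,k)),"now",f(cen(T,roi,k)))
for z in(.176,.156): print(z,proj(e,[[.5216,-.1315,z],[.4921,-.3976,z]]).round(1).tolist())
o=np.zeros((600,800,3),np.uint8)
o[:300,:400]=cv2.resize(e["pixels"][215:275,530:610],(400,300),interpolation=cv2.INTER_CUBIC)
o[300:,:400]=cv2.resize(e["pixels"][215:275,390:470],(400,300),interpolation=cv2.INTER_CUBIC)
o[:,400:]=cv2.resize(d["pixels"][130:235,225:295],(400,600),interpolation=cv2.INTER_CUBIC)
import sys; save(sys.argv[1],o)
E
python3 hooks2.py g9.png
```

```text
L red ref (13, np.float64(273.6), np.float64(196.0), np.int64(272), np.int64(276), np.int64(194), np.int64(197)) now (11, np.float64(273.9), np.float64(198.7), np.int64(272), np.int64(276), np.int64(197), np.int64(200))
L yel ref (217, np.float64(287.2), np.float64(197.4), np.int64(276), np.int64(294), np.int64(187), np.int64(207)) now (213, np.float64(287.2), np.float64(199.8), np.int64(277), np.int64(294), np.int64(190), np.int64(209))
R red ref (11, np.float64(233.0), np.float64(150.1), np.int64(231), np.int64(235), np.int64(149), np.int64(151)) now None
R yel ref (184, np.float64(245.7), np.float64(151.7), np.int64(236), np.int64(252), np.int64(143), np.int64(160)) now (9, np.float64(241.3), np.float64(158.1), np.int64(241), np.int64(242), np.int64(155), np.int64(161))
0.176 [[273.5, 195.8], [233.3, 149.9]]
0.166 [[273.7, 198.9], [233.7, 152.8]]
0.156 [[273.9, 202.0], [234.0, 155.7]]
---
L red ref None now [4.0, 419.5, 237.2, 419.0, 420.0, 236.0, 239.0]
L yel ref None now None
R red ref [3.0, 553.7, 252.3, 553.0, 554.0, 252.0, 253.0] now None
R yel ref None now None
0.176 [[421.3, 238.0], [551.2, 253.8]]
0.156 [[419.5, 239.6], [546.8, 255.0]]
```

```bash
cat > grid.py <<'E'
from h import *
d=get_image("scene");e=get_image("top")
rs=cv2.cvtColor(cv2.imread("pics/scene0.png"),cv2.COLOR_BGR2RGB); rt=cv2.cvtColor(cv2.imread("pics/top0.png"),cv2.COLOR_BGR2RGB)
def ch(p):
    r,g,b=map(int,p)
    if r-g>80 and g<100: return "R"
    if r>130 and g>95 and b<90 and g-b>50 and r-g<80: return "Y"
    if max(r,g,b)<60: return "k"
    if abs(r-g)<22 and abs(g-b)<28 and r>100: return "s"
    if g>r+10: return "g"
    if r-b>40 and r>130: return "w"
    return "."
def show(a,b,x0,x1,y0,y1):
    print(x0,y0)
    for y in range(y0,y1): print("".join(ch(p) for p in a[y,x0:x1]),"","".join(ch(p) for p in b[y,x0:x1]),y)
show(rt,e["pixels"],535,572,236,270)
show(rs,d["pixels"],224,262,134,172)
E
python3 grid.py
```

```text
535 236
.....................................  sggssssssssssssssssssssssssssssssssss 236
.....................................  sgsssssssssssssssssssssssssssssssssss 237
.....................................  ggsssssssssssssssssssssssssssssssssss 238
.....................................  gssssssssssssssssssssssssssssssssssss 239
.................sssssss.............  sssssssssssssssssssssssssssssssssssss 240
.................ssssssss............  sssssssssssssssssssssssssssssssssssss 241
................sssssssss............  sssssssssssssssssssssssssssssssssssss 242
...............ssssssssss............  sssssssssssssssssssssssssssssssssssss 243
...............sssssssss.............  sssssssssssssssssssssssssssssssssssss 244
..............sssssssss..............  sssssssssssssssssssssssssssssssssssss 245
..............sssssssss..............  sssssssssssssssssssssssssssssssssssss 246
...........sssssssssss...............  sssssssssssssssssssssssssssssssssssss 247
........sssssssssssss................  sssssssssssssssssssssssssssssssssssss 248
......sssssssssssssss................  
[... 4123 characters left out ...]
.s....k....ww.kkkkkk.ss...kkk... 163
gg...................ssssssss.........  gg................s..kkkkk.ss...kkkk.k 164
gg...................ssssssss.........  gg............k.k.....kk..sss.kkkkkk.k 165
.....................ssssssss.........  .........w....k.......kkkksss.kkkk.... 166
.....................ssssssss.........  ..........w......k...kkkkksss..kkkkk.. 167
.....................ssssssss.........  ..........ww.........kk...ssskkkkkk... 168
.....................ssssssss.........  ...........ww........kk...ssskk.ss.... 169
.....................ssssssss.........  ...........www.......kkk..ssskk.ss.... 170
.....................ssssssss.........  ...........wYww......kk.ssssskkkss.... 171
```

Left is latched. The right hook has sunk about 8 mm, with no red visible where a shut gate would be (scene about (234,152)), so it's not latched yet. The right end is a few mm higher, so I'll press on carefully.

Request:
{"op": "play_rows", "data": {"series": [{"fingers": 1,"dx": 0,"dy": 0,"dz": -5,"turn": 0}]}}

```text
clock: 18.48
position: [0.5135, -0.2673, 0.1179]
ee_rot: [-0.002, 0.997, -0.055, 0.052]
contact_force: [-3.3, 3.7, 11.2]
width: 0.0148
```

```bash
sed -i 's/^show(rt.*//; s/^show(rs.*/show(rs,d["pixels"],224,246,142,168)/' grid.py; python3 st.py|cut -c1-60; python3 st.py|grep -o "F .*"; python3 hooks.py|head -2; python3 grid.py
```

```text
18.4833 [ 0.5135 -0.2673  0.1179] toolz [ 0.104  -0.0018] an
F [-3.2943  3.7049 11.247 ] M [0.6403 0.5559 0.0778] 0.014785382102102064
L red ref (13, np.float64(273.6), np.float64(196.0), np.int64(272), np.int64(276), np.int64(194), np.int64(197)) now (10, np.float64(273.9), np.float64(199.9), np.int64(272), np.int64(276), np.int64(199), np.int64(201))
L yel ref (217, np.float64(287.2), np.float64(197.4), np.int64(276), np.int64(294), np.int64(187), np.int64(207)) now (212, np.float64(287.3), np.float64(200.8), np.int64(281), np.int64(294), np.int64(191), np.int64(210))
224 142
............ssss.....s  .............w.kkkkkkk 142
............ssswYYYY.s  .............sskkkkkkk 143
............sswwYYYYYs  ............ssskkkkkkk 144
ss..........ssswYYYYYw  ............ss.kkkkkkk 145
sss.........ssswYYYYYY  ............ss.kkk..kk 146
.sss.......YssswYYYYYY  ...................... 147
..sss....wwYwsswYYYYYY  ...................... 148
...sss.wRRRYwwswYYYYYY  .ss..........s........ 149
....sssRRRRRYwswYYYYYY  .sss........sss....... 150
.....sswRRRRYYswYYYYYY  .ssss......sss....k... 151
.....sssw....sswYYYYYY  ..wsss...sssss.kk.k... 152
.....sss...sssswYYYYYY  ....ss..ssssss..kkkk.k 153
.....sssw..sssssYYYYYY  ......ssssssssss.kk.k. 154
.....ssss..ssssswYYYYY  ......ssssssssssw.kkk. 155
g....ssss..ssssswYYYYY  g.....ss....sssswY.kkk 156
g....ssssssssssswYYYYY  g...........sssswYYkkk 157
g....ssssssssssswYYYYY  g....s.kkk..sssswYY.kk 158
g.....sssssssssswYYYYY  g............ssswYY.kk 159
g.....ssssssssw..YYYYY  g.....ss.kk...wwwYY..k 160
g......ssss.........ss  g.....sss......wwYY.k. 161
g......w............ss  g.....sss.kkk..wwYYYkk 162
g...................ss  g.....sss.......wYYYkk 163
gg...................s  gg.....ss...k....wY.kk 164
gg...................s  gg......w...k.....w..k 165
.....................s  ...................... 166
.....................s  .........ww........... 167
```

```bash
python3 - <<'E'
from h import *
d=get_image("scene");i=cv2.cvtColor(cv2.imread("pics/scene0.png"),cv2.COLOR_BGR2RGB)
c=lambda p,x,y,w,h:cv2.resize(p[y:y+h,x:x+w],(400,300),interpolation=cv2.INTER_CUBIC)
o=np.vstack([np.hstack([c(i,222,135,40,30),c(d["pixels"],222,138,40,30)]),np.hstack([c(d["pixels"],255,180,48,36),c(d["pixels"],222,130,80,60)])]); save("g10.png",o)
E
```

```text
(no output)
```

View pics/g10.png

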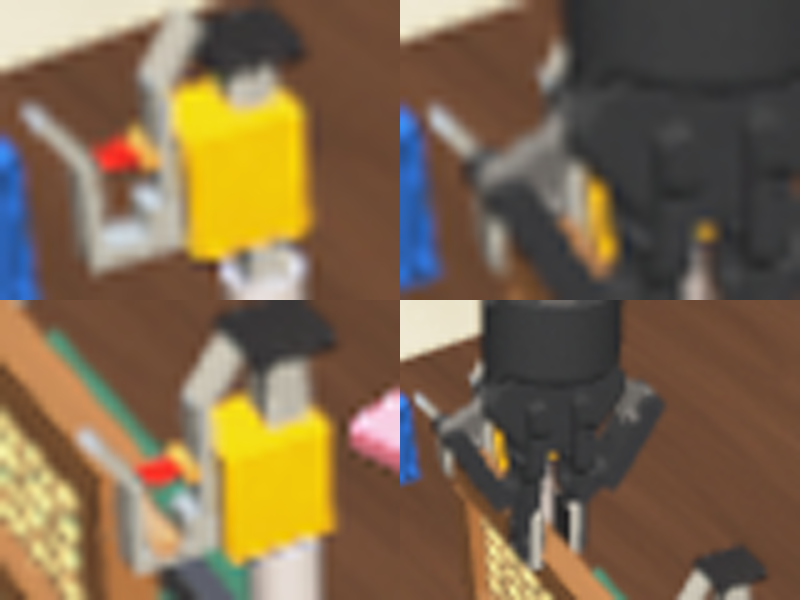

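Left is clearly latched: in the lower-left crop the dowel lies below the red gate. The right hook's gate is hidden by the gripper; its lip shows it sunk about 12 mm. I'll measure the panel's tilt from its edges to tell whether the right dowel is seated.

```bash
cat > lv.py <<'E'
from h import *
np.set_printoptions(suppress=True,precision=4)
d=get_image("scene"); s=get_state(); m=masks_of(d,"panel")[0]["region"]
# free: rail mid x,y fixed at seat; fit z and tilt to upper (back top edge, y>0 half) and lower edge lines
cols=np.arange(253,271); ub=np.array([np.argmax(m[:,x]) for x in cols]); cl=np.arange(242,268); lb=np.array([480-np.argmax(m[::-1,x]) for x in cl])
lu=np.polyfit(cols,ub,1); ll=np.polyfit(cl,lb,1); print("slopes",lu[0],ll[0],"res",np.std(ub-np.polyval(lu,cols)),np.std(lb-np.polyval(ll,cl)))
ps=-.111;X=np.array([np.cos(ps),np.sin(ps),0])
def pts(p): 
    u=np.array([-np.sin(ps)*np.cos(p[1]),np.cos(ps)*np.cos(p[1]),np.sin(p[1])]); c=np.array([.5075,-.2645,p[0]])
    lean=p[2]; n=X*np.cos(lean)+np.array([0,0,np.sin(lean)]); v=np.cross(n,u)
    g=lambda x,y,z:c+n*x+u*y+v*z
    return proj(d,[g(-.009,.12,.013),g(-.009,0,.013)]),proj(d,[g(.009,.12,-.107),g(.009,-.12,-.107)])
def f(p):
    a,b=pts(p); A=np.polyfit(a[:,0],a[:,1],1);B=np.polyfit(b[:,0],b[:,1],1)
    return np.r_[np.polyval(A,[253,270])-np.polyval(lu,[253,270]),np.polyval(B,[242,267])-np.polyval(ll,[242,267])]
r=least_squares(f,[.15,0,0],x_scale=.01); print("railz,tilt,lean",r.x,"res",r.fun,"dowels L/R",r.x[0]+.134*np.sin(r.x[1]),r.x[0]-.134*np.sin(r.x[1]))
E
python3 lv.py
```

```text
slopes 1.0794633642930884 1.2741880341880316 res 0.32361713654329033 0.4236282344218139
railz,tilt,lean [ 0.1284  0.0153 -0.0255] res [-0.4801  0.4564  0.3488 -0.3233] dowels L/R 0.1304394307866279 0.12632935632224201
```

Request:
{"op": "play_rows", "data": {"series": [{"fingers": 1,"dx": 0,"dy": 0,"dz": 7,"turn": 0},{"fingers": 1,"dx": 0,"dy": 0,"dz": 5,"turn": 0}]}}

```text
clock: 18.95
position: [0.5133, -0.2672, 0.1292]
ee_rot: [-0.002, 0.997, -0.056, 0.052]
contact_force: [1.2, 0.4, -2.2]
width: 0.0147
```

```bash
python3 st.py|cut -c1-50; python3 st.py|grep -o "F .*"; python3 hooks.py|head -2|cut -c100-; python3 lv.py
```

```text
18.95 [ 0.5133 -0.2672  0.1292] toolz [ 0.1033 -0.
F [ 1.2158  0.3961 -2.1945] M [ 0.1787 -0.0838 -0.027 ] 0.014683958168858839
p.int64(197)) now (14, np.float64(273.6), np.float64(196.1), np.int64(272), np.int64(276), np.int64(194), np.int64(198))
np.int64(207)) now (217, np.float64(287.2), np.float64(197.4), np.int64(276), np.int64(294), np.int64(187), np.int64(207))
slopes 1.1372549019607872 1.309059829059827 res 0.27613895652650783 0.42816674171562424
railz,tilt,lean [ 0.1436 -0.0149 -0.0086] res [-0.3428  0.3264  0.2497 -0.2321] dowels L/R 0.1416207984926771 0.14561663616786724
```

Request:
{"op": "play_rows", "data": {"series": [{"fingers": 1,"dx": 0,"dy": 0,"dz": 5,"turn": 0},{"fingers": 1,"dx": 0,"dy": 0,"dz": 4,"turn": 0}]}}

```text
clock: 19.27
position: [0.5112, -0.2667, 0.1355]
ee_rot: [-0.003, 0.997, -0.056, 0.049]
contact_force: [0.4, -0.4, -4.3]
width: 0.0147
```

```bash
python3 st.py|cut -c1-50; python3 st.py|grep -o "F .*"; python3 hooks.py|head -2|cut -c100-; python3 lv.py; python3 grid.py
```

```text
19.2667 [ 0.5112 -0.2667  0.1355] toolz [0.0978 0.
F [ 0.432  -0.3709 -4.3095] M [-0.0293  0.1142 -0.0312] 0.014707808851628
p.int64(197)) now (13, np.float64(273.7), np.float64(195.9), np.int64(272), np.int64(276), np.int64(194), np.int64(197))
np.int64(207)) now (217, np.float64(287.2), np.float64(197.4), np.int64(276), np.int64(294), np.int64(187), np.int64(207))
slopes 1.1413828689370495 1.2324786324786299 res 0.32714120200807817 0.40865070385921215
railz,tilt,lean [ 0.1498  0.0102 -0.0318] res [ 0.1283 -0.122  -0.0932  0.0864] dowels L/R 0.15112053582606186 0.14839714797110773
224 142
............ssss.....s  ...................... 142
............ssswYYYY.s  ............ss......k. 143
............sswwYYYYYs  ...........sss.......k 144
ss..........ssswYYYYYw  ss........ssss.......k 145
sss.........ssswYYYYYY  sss......sssss.kkk.k.. 146
.sss.......YssswYYYYYY  .ssss..sssssss...kkk.. 147
..sss....wwYwsswYYYYYY  ..sss.sssssssssw..kk.. 148
...sss.wRRRYwwswYYYYYY  ...ss.sss..sssswY.kk.. 149
....sssRRRRRYwswYYYYYY  ....ss......ssswYY.kkk 150
.....sswRRRRYYswYYYYYY  ............ssswYYYkkk 151
.....sssw....sswYYYYYY  .....s..k...ssswYYY.kk 152
.....sss...sssswYYYYYY  .....ss......sswYYY.kk 153
.....sssw..sssssYYYYYY  .....sss.k....wwYYY... 154
.....ssss..ssssswYYYYY  .....ssssk.....wYYY.k. 155
g....ssss..ssssswYYYYY  g....ssss.k....wYYY.kk 156
g....ssssssssssswYYYYY  g....ssss..k.k..wYY.kk 157
g....ssssssssssswYYYYY  g....ssss........wY.kk 158
g.....sssssssssswYYYYY  g.....sss...k.kk..w..k 159
g.....ssssssssw..YYYYY  g.....sssw....k.k..... 160
g......ssss.........ss  g......sww......k..... 161
g......w............ss  g......w.............. 162
g...................ss  g....................k 163
gg...................s  gg.........ww......k.k 164
gg...................s  gg.........www.......k 165
.....................s  ...........wwww......k 166
.....................s  ...........wwYw......k 167
```

Both hooks are back at rest, the full weight is on the arm and the moment is zero, so nothing pushes on either dowel. Now a gentle pull test on the gates.

Request:
{"op": "play_rows", "data": {"series": [{"fingers": 1,"dx": 0,"dy": 0,"dz": 4,"turn": 0},{"fingers": 1,"dx": 0,"dy": 0,"dz": 3,"turn": 0}]}}

```text
clock: 19.68
position: [0.5107, -0.2661, 0.1417]
ee_rot: [-0.004, 0.997, -0.056, 0.048]
contact_force: [0.6, -0.5, -3.2]
width: 0.015
```

```bash
python3 st.py|cut -c1-50; python3 st.py|grep -o "F .*"
```

```text
19.6833 [ 0.5107 -0.2661  0.1417] toolz [0.0963 0.
F [ 0.5932 -0.4807 -3.2163] M [-0.0159  0.1152  0.0262] 0.015022495576642286
```

Request:
{"op": "play_rows", "data": {"series": [{"fingers": 1,"dx": 0,"dy": 0,"dz": 2,"turn": 0}]}}

```text
clock: 19.77
position: [0.5105, -0.266, 0.1438]
ee_rot: [-0.004, 0.997, -0.056, 0.048]
contact_force: [-0.1, -0.3, -3.6]
width: 0.0147
```

```bash
python3 st.py|cut -c1-50; python3 st.py|grep -o "F .*"
```

```text
19.7667 [ 0.5105 -0.266   0.1438] toolz [0.0959 0.
F [-0.1186 -0.328  -3.6336] M [ 0.1639  0.1221 -0.039 ] 0.01473977800088621
```

Request:
{"op": "play_rows", "data": {"series": [{"fingers": 1,"dx": 0,"dy": 0,"dz": 3,"turn": 0}]}}

```text
clock: 19.85
position: [0.5103, -0.2659, 0.1444]
ee_rot: [-0.004, 0.997, -0.056, 0.047]
contact_force: [9.5, -5.2, -35.6]
width: 0.0148
```

```bash
python3 st.py|cut -c1-50; python3 st.py|grep -o "F .*"
```

```text
19.85 [ 0.5103 -0.2659  0.1444] toolz [0.0946 0.00
F [  9.548   -5.1733 -35.5921] M [-0.6994 -0.9804 -0.0294] 0.01475273905028752
```

Request:
{"op": "play_rows", "data": {"series": [{"fingers": 1,"dx": 0,"dy": 0,"dz": 2,"turn": 0}]}}

```text
clock: 19.93
position: [0.5103, -0.2659, 0.1441]
ee_rot: [-0.005, 0.997, -0.056, 0.047]
contact_force: [4.0, -2.4, -15.6]
width: 0.0146
```

```bash
python3 st.py|cut -c1-50; python3 st.py|grep -o "F .*";python3 hooks.py|head -2|cut -c100-
```

```text
19.9333 [ 0.5103 -0.2659  0.1441] toolz [0.0935 0.
F [  3.9622  -2.3622 -15.5746] M [-0.3261 -0.4773  0.0342] 0.01456911280567396
p.int64(197)) now (10, np.float64(273.6), np.float64(196.1), np.int64(272), np.int64(275), np.int64(194), np.int64(197))
np.int64(207)) now (216, np.float64(287.2), np.float64(197.3), np.int64(276), np.int64(294), np.int64(187), np.int64(207))
```

Pull test: about 31 N and then 11 N was held with only a small moment (−0.7 and −0.33 N·m; holding on one side would give −4 and −1.5), so both gates hold. Next I'll lower onto the seats and release.

Request:
{"op": "play_rows", "data": {"series": [{"fingers": 1,"dx": 0,"dy": 0,"dz": -6,"turn": 0},{"fingers": 1,"dx": 0,"dy": 0,"dz": -5,"turn": 0},{"fingers": 1,"dx": 0,"dy": 0,"dz": -2,"turn": 0},{"fingers": 1,"dx": 0,"dy": 0,"dz": 0,"turn": 0}]}}

```text
clock: 20.32
position: [0.5101, -0.2658, 0.1297]
ee_rot: [-0.005, 0.997, -0.056, 0.046]
contact_force: [0.2, -0.4, -4.4]
width: 0.0144
```

```bash
python3 st.py|cut -c1-50; python3 st.py|grep -o "F .*"
```

```text
20.3167 [ 0.5101 -0.2658  0.1297] toolz [0.0923 0.
F [ 0.2206 -0.3684 -4.366 ] M [0.0642 0.0881 0.0193] 0.014409966217471159
```

Request:
{"op": "play_rows", "data": {"series": [{"fingers": 1,"dx": 0,"dy": 0,"dz": -2.5,"turn": 0},{"fingers": 1,"dx": 0,"dy": 0,"dz": 0,"turn": 0}]}}

```text
clock: 20.48
position: [0.5105, -0.266, 0.1288]
ee_rot: [-0.005, 0.997, -0.056, 0.047]
contact_force: [-0.9, 0.5, -1.0]
width: 0.0145
```

```bash
python3 st.py|cut -c1-50; python3 st.py|grep -o "F .*"
```

```text
20.4833 [ 0.5105 -0.266   0.1288] toolz [0.0938 0.
F [-0.9301  0.5292 -1.0194] M [0.1846 0.2539 0.0493] 0.014489904749280297
```

The weight is now mostly on the hooks. Releasing gently.

Request:
{"op": "play_rows", "data": {"squeeze": 20, "series": [{"fingers": 1,"dx": 0,"dy": 0,"dz": 0,"turn": 0},{"fingers": 0.5,"dx": 0,"dy": 0,"dz": 0,"turn": 0},{"fingers": 0.2,"dx": 0,"dy": 0,"dz": 0,"turn": 0},{"fingers": -0.1,"dx": 0,"dy": 0,"dz": 0,"turn": 0},{"fingers": -0.4,"dx": 0,"dy": 0,"dz": 0,"turn": 0},{"fingers": -0.5,"dx": 0,"dy": 0,"dz": 0,"turn": 0},{"fingers": -0.5,"dx": 0,"dy": 0,"dz": 0,"turn": 0}]}}

```text
clock: 21.07
position: [0.5136, -0.2681, 0.1332]
ee_rot: [-0.002, 0.997, -0.056, 0.051]
contact_force: [-0.7, 0.5, -0.0]
width: 0.0641
```

```bash
python3 st.py; python3 hooks.py|head -2|cut -c100-; python3 lv.py
```

```text
21.0667 [ 0.5136 -0.2681  0.1332] toolz [ 0.1025 -0.0021] ang -0.11250600905699125 sum 3.0589112722108664 [-0.6418  0.2824  1.6903  0.0676  1.0861 -0.5588] F [-0.7029  0.4885 -0.0213] M [0.0049 0.0474 0.0251] 0.06414885684753815
p.int64(197)) now (14, np.float64(273.6), np.float64(196.1), np.int64(272), np.int64(276), np.int64(194), np.int64(198))
np.int64(207)) now (217, np.float64(287.2), np.float64(197.4), np.int64(276), np.int64(294), np.int64(187), np.int64(207))
slopes 1.124871001031995 1.2536752136752107 res 0.2778637637813114 0.3629450723942668
railz,tilt,lean [0.147  0.0083 0.0037] res [-0.0614  0.0584  0.0448 -0.0416] dowels L/R 0.14806649215946058 0.14583978856945087
```

Free of contact; rising clear and moving back so the right hook shows.

Request:
{"op": "play_rows", "data": {"series": [{"fingers": -0.5,"dx": 0,"dy": 0,"dz": 15,"turn": 0},{"fingers": -0.5,"dx": 0,"dy": 0,"dz": 25,"turn": 0},{"fingers": -0.5,"dx": 0,"dy": 0,"dz": 35,"turn": 0},{"fingers": -0.5,"dx": 0,"dy": 0,"dz": 40,"turn": 0},{"fingers": -0.5,"dx": 0,"dy": 0,"dz": 40,"turn": 0},{"fingers": -0.5,"dx": -20,"dy": 0,"dz": 30,"turn": 0},{"fingers": -0.5,"dx": -40,"dy": 0,"dz": 0,"turn": 0},{"fingers": -0.5,"dx": -40,"dy": 0,"dz": 0,"turn": 0},{"fingers": -0.5,"dx": -30,"dy": 0,"dz": 0,"turn": 0},{"fingers": -0.5,"dx": 0,"dy": 0,"dz": 0,"turn": 0}]}}

```text
clock: 22.05
position: [0.3775, -0.2655, 0.3237]
ee_rot: [-0.002, 0.997, -0.054, 0.048]
contact_force: [-0.3, -0.7, 0.8]
width: 0.064
```

```bash
sed -i '$d' grid.py; echo 'show(rs,d["pixels"],224,258,134,168)' >> grid.py; python3 hooks2.py g11.png; python3 lv.py; python3 grid.py; python3 - <<'E'
from h import *
# disturbance check: change against the first pictures outside the panel/arm
for n in("scene","top"):
    d=get_image(n)["pixels"].astype(int); r=cv2.cvtColor(cv2.imread(f"pics/{n}0.png"),cv2.COLOR_BGR2RGB).astype(int)
    k=(abs(d-r).max(2)>40).astype(np.uint8); c,l,s,_=cv2.connectedComponentsWithStats(k)
    print(n,[t[:5].tolist() for t in s[1:] if t[4]>25])
E
```

```text
L red ref (13, np.float64(273.6), np.float64(196.0), np.int64(272), np.int64(276), np.int64(194), np.int64(197)) now (14, np.float64(273.6), np.float64(196.1), np.int64(272), np.int64(276), np.int64(194), np.int64(198))
L yel ref (217, np.float64(287.2), np.float64(197.4), np.int64(276), np.int64(294), np.int64(187), np.int64(207)) now (217, np.float64(287.2), np.float64(197.4), np.int64(276), np.int64(294), np.int64(187), np.int64(207))
R red ref (11, np.float64(233.0), np.float64(150.1), np.int64(231), np.int64(235), np.int64(149), np.int64(151)) now (10, np.float64(233.2), np.float64(150.1), np.int64(232), np.int64(235), np.int64(149), np.int64(151))
R yel ref (184, np.float64(245.7), np.float64(151.7), np.int64(236), np.int64(252), np.int64(143), np.int64(160)) now (181, np.float64(245.7), np.float64(151.5), np.int64(236), np.int64(252), np.int64(143), np.int64(160))
0.176 [[273.5, 195.8], [233.3, 149.9]]
0.166 [[273.7, 198.9], [233.7, 152.8]]
0.156 [[273.9, 202.0], [234.0, 155.7]]
---
L red ref None now None
L yel ref None now None
R red ref [3.0, 553.7, 252.3, 553.0, 554.0, 252
[... 2748 characters left out ...]
..  gg..............wYwwwwwwsssss..... 165
.....................ssssssss.....  .................wYYwwwwwssss..... 166
.....................ssssssss.....  ...........www....wYYwwwwwsss..... 167
scene [[264, 0, 43, 104, 1639], [371, 0, 134, 234, 13130], [294, 36, 21, 60, 475], [291, 76, 8, 9, 29], [296, 87, 6, 13, 41], [394, 96, 28, 33, 509], [232, 153, 45, 78, 1375], [335, 250, 10, 9, 34], [347, 255, 91, 85, 753], [346, 266, 69, 56, 727], [401, 315, 19, 19, 143]]
top [[424, 235, 124, 28, 1890], [293, 256, 26, 10, 161], [185, 259, 110, 23, 762], [225, 260, 63, 12, 235], [245, 262, 395, 218, 29675], [629, 405, 11, 24, 133], [315, 461, 8, 19, 32], [478, 462, 24, 9, 159], [626, 462, 14, 18, 161]]
```

Both gates are shut exactly where they started, with the wood (dowel and rail) below them and the hooks at rest. Apart from the arm and the panel, nothing in the pictures has changed. Handing in.

```bash
python3 -c "
from rig import *
print(sign_off())"
```

```text
the job is handed in; nothing more can be done
None
```

The panel is hanging on the stand by its two dowels, released, with both red gates shut above them. I handed it in at about 22 s of the 58 s allowed.

**How it went**
- **First grip missed:** the real fingertips were higher than the reported tool position suggested, so the fingers closed on top of the rail. I lowered the gripper and the second grip held.
- **Light touch on the stand:** on the first descent the panel pressed sideways with about 3 N, apparently against the left hook. I moved it 8 mm and the force went away.
- **Pressing down:** the net push was about 15 N over both hooks. Each hook sank about 12 mm or a little more, well short of the 27 mm limit.
- **Checking the latches before letting go:** the left gate was visibly shut. The gripper hid the right one, so I lifted gently to test it, and both sides held. That pull briefly reached about 31 N beyond the panel's weight, more than I intended.

**Last checks**
- **Gates and hooks:** in the scene camera both gates and both yellow blocks are back within 0.2 pixel of where they started, with the dowels below the gates.
- **Everything else:** comparing with the first pictures, only the panel and the arm have changed.

**What disagreed:** my image estimate of how level the panel hangs scattered by about ±0.03 rad between readings. I judge it level from both hooks sitting at rest height with both gates shut, not from that estimate. The gripper also drifted up to about 6° off vertical during the job, which didn't affect the result.

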